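Gauge the test tile and set the tile panel

TASK

In the ceramics studio, check the fired test tile (the one with notched corners): lay it flat on the bench caliper's bed and slide the caliper's jaw shut on its length until it is nipped squarely between the two jaws, then slide the jaw all the way back open. Set this tile and every plain tile lying on the table into the wooden mounting panel, one per pocket in any order, and press each one down on its stiff pads until it sits fully down, level and flush with the panel's rim. Leave the jaw fully open at the end, and do not knock over or shove away the jar, the bowl or the clay lumps.

Things in the scene. Friction and masses are not known exactly. Their poses are not given: they have to be found in the camera images.
- test_tile: the test tile, always present: loose grey fired-clay tile 90 x 50 x 12 mm, about 100 g, with a 12 x 12 mm square notch cut out of each corner (so its end faces are 26 mm wide); its body origin is the centre of its underside, x along the 90 mm length, y along the 50 mm width, z up out of the top face
- tile1: plain rectangular grey fired-clay tile 90 x 50 x 12 mm, about 110 g, loose, lying flat on the table at the start (two or all three of tile1, tile2, tile3 are present); its body origin is the centre of its underside, x along the 90 mm length, y along the 50 mm width, z up out of the top face
- tile2: plain rectangular grey fired-clay tile 90 x 50 x 12 mm, about 110 g, loose, lying flat on the table at the start (two or all three of tile1, tile2, tile3 are present); its body origin is the centre of its underside, x along the 90 mm length, y along the 50 mm width, z up out of the top face
- tile3: plain rectangular grey fired-clay tile 90 x 50 x 12 mm, about 110 g, loose, lying flat on the table at the start (two or all three of tile1, tile2, tile3 are present); its body origin is the centre of its underside, x along the 90 mm length, y along the 50 mm width, z up out of the top face
- panel: fixed plywood panel on the table, 128 (x) x 384 (y) mm, origin under its centre. Four pockets in a row along y, 90 mm apart, each 100 (x) x 66 (y) mm, floor 12 mm above the table; a tile's x goes along the panel's x, either way round. Outer rim 24 mm above the table: a tile fully down is flush with it. The bars between pockets are 24 mm wide, 4 mm above the floors
- pocket1 (a point): floor centre of pocket 1 (the -y end one), axes as the panel's. Two rubber pads, 14 (x) x 36 (y) mm, at x = +30 and -30 mm, start 6 mm above the floor: a tile laid in stands 6 mm proud on them. Each pad gives only above about 5 N (10 N on a tile's middle; 12 to 20 N is plenty), sinks level with the floor and stays down
- pocket2 (a point): floor centre of pocket 2 (counted from the -y end), axes as the panel's. Two rubber pads, 14 (x) x 36 (y) mm, at x = +30 and -30 mm, start 6 mm above the floor: a tile laid in stands 6 mm proud on them. Each pad gives only above about 5 N (10 N on a tile's middle; 12 to 20 N is plenty), sinks level with the floor and stays down
- pocket3 (a point): floor centre of pocket 3 (counted from the -y end), axes as the panel's. Two rubber pads, 14 (x) x 36 (y) mm, at x = +30 and -30 mm, start 6 mm above the floor: a tile laid in stands 6 mm proud on them. Each pad gives only above about 5 N (10 N on a tile's middle; 12 to 20 N is plenty), sinks level with the floor and stays down
- pocket4 (a point): floor centre of pocket 4 (the +y end one), axes as the panel's. Two rubber pads, 14 (x) x 36 (y) mm, at x = +30 and -30 mm, start 6 mm above the floor: a tile laid in stands 6 mm proud on them. Each pad gives only above about 5 N (10 N on a tile's middle; 12 to 20 N is plenty), sinks level with the floor and stays down
- caliper: fixed bench caliper, a steel bed 240 mm (x) x 74 mm (y), its flat top 15 mm above the table; origin at table height, 15 mm to +x of the bed's middle. Jaws are 64 mm wide (y) and 20 mm high above the bed. The fixed jaw's face is at x = +75 mm; the sliding jaw's face is at x = -75 mm when fully open. Gap between faces = 150 mm minus the joint value
- fixed_jaw: the caliper's fixed jaw block, 20 mm thick, at its +x end; the body origin is on top of the bed above the caliper's origin, not in the block (the block spans x = 75 to 95 mm)
- jaw (a joint): travel of the caliper's sliding jaw in m: 0 fully open (stop), growing towards the fixed jaw (along the caliper's +x) up to 0.1; 0.06 to 0.064 when shut on a 90 mm length. Friction about 5 N, stays where it is left; may start partly shut. The face is a 4 mm steel plate on a spring: it yields from about 2.5 N, up to 4 mm at about 12 N, so the jaw keeps its nip when let go
- jaw_grip (a point): top centre of the square black grip that stands on the sliding jaw: 26 mm (x) x 24 mm (y), 40 mm tall, its top 75 mm above the table; moves with the jaw (x = -97 mm + joint value in the caliper's frame). Take it from above across its y
- jar: loose plastic jar, 64 mm across, 70 mm high, left of the work area, origin under its centre; not part of the job
- bowl: loose white bowl, 110 mm across, 50 mm high, origin under its centre; not part of the job
- lump1: loose grey clay maquette, a rounded cone 54 mm high and 54 mm across the foot, origin under its centre; not part of the job
- lump2: loose grey clay maquette, a rounded cone 54 mm high and 54 mm across the foot, origin under its centre; not part of the job
- lump3: loose grey clay maquette, a rounded cone 54 mm high and 54 mm across the foot, origin under its centre; not part of the job
There are look-alikes about, which are no part of the job. Leave any turquoise look-alike of the tile3 alone. Leave any turquoise look-alike of the tile1 alone.

How it is judged (in metres and radians):
On the way, in this order (a step that is already met when the one before it is completed fails the run):
1. the test tile lies flat on the caliper's bed, square to it, and is nipped lengthwise between the fixed and the sliding jaw (over 2 N on both) (contact force between each of jaw, fixed_jaw and test_tile above 2 N and angle between the x axis of test_tile and the x axis of caliper, either way round below 0.1 rad and angle between test_tile's own z axis and vertical below 0.1 rad), for 0.2 s.
2. the caliper's jaw is slid back to its open stop (value of joint jaw below 0.012 m), for 0.2 s.
At the end, for the whole second after the job is handed in: every tile present rests in its own panel pocket (within 12 mm of its centre, length along the panel's x within 0.2 rad), down on the floor within about 2 mm, level with the panel within 0.03 rad; the caliper's jaw is within 12 mm of fully open ((horizontal distance between test_tile and pocket1 below 0.012 m or horizontal distance between test_tile and pocket2 below 0.012 m or horizontal distance between test_tile and pocket3 below 0.012 m or horizontal distance between test_tile and pocket4 below 0.012 m) and z of test_tile in the frame of panel between 0.009 and 0.0142 m and angle between the z axis of each of test_tile, tile1, tile2, tile3 and the z axis of panel, either way round below 0.03 rad and angle between the x axis of each of test_tile, tile1, tile2, tile3 and the x axis of panel, either way round below 0.2 rad and linear speed of each of test_tile, tile1, tile2, tile3 below 0.01 m/s and (horizontal distance between tile1 and pocket1 below 0.012 m or horizontal distance between tile1 and pocket2 below 0.012 m or horizontal distance between tile1 and pocket3 below 0.012 m or horizontal distance between tile1 and pocket4 below 0.012 m) and z of tile1 in the frame of panel between 0.009 and 0.0142 m and (horizontal distance between tile2 and pocket1 below 0.012 m or horizontal distance between tile2 and pocket2 below 0.012 m or horizontal distance between tile2 and pocket3 below 0.012 m or horizontal distance between tile2 and pocket4 below 0.012 m) and z of tile2 in the frame of panel between 0.009 and 0.0142 m and (horizontal distance between tile3 and pocket1 below 0.012 m or horizontal distance between tile3 and pocket2 below 0.012 m or horizontal distance between tile3 and pocket3 below 0.012 m or horizontal distance between tile3 and pocket4 below 0.012 m) and z of tile3 in the frame of panel between 0.009 and 0.0142 m and value of joint jaw below 0.012 m); the robot touches nothing.
It fails at once if the jar, the bowl or a clay lump is knocked over or shoved more than 60 mm (angle between any of jar, lump1, lump2, lump3, bowl's own z axis and vertical above 0.7 rad or distance of any of jar, lump1, lump2, lump3, bowl from where it was at the start of the episode above 0.06 m).
Of tile1, tile2, tile3 only 2 to 3 are there at a start; the rules pass over those that are not, and their reading is None.
At some moment in a run one of test_tile, tile1, tile2, tile3 may be knocked a few centimetres aside while the robot is not near it.
Once in a run the grip may slacken for a moment while it holds something.
It also fails if it takes over 210 s, if anything falls off the work surface, if the arm or the gripper's body presses on something with over 40 N, if the wrist force passes 120 N, or if a joint passes its speed limit or range.

ROBOT

A 7-joint arm with a two-finger parallel gripper is mounted at the origin on the work surface. World frame = base frame: x ahead of the robot, y to its left, z up, the work surface at z = 0. Lengths are in mm, angles in rad, forces in N, time in s.
With the tool pointing down it reaches from about 400 to 850 mm from the base axis. Payload 10.4 kg.
Tool frame: the origin (TCP) lies on the centre line of the jaws, within the pads' length; the fingertips stand 25 mm ahead of it and the grasp point (between the pads) lies 6 mm ahead of it (env.tips_ahead is the distance from the TCP to the fingertips, in mm); z points along the fingers, y is the line along which they close (so a half turn about z gives the same grasp; the last joint's range is limited). The gripper opens to 87 mm and grips with 3 to 60 N. Pads are 19 mm wide; open, the fingers measure 117 mm over their backs; the gripper's body (75 mm by 190 mm) begins 51 mm behind the grasp point.
Start: joints at [1.274, 0.332, -0.065, 1.46, 0.022, 1.35, -0.088], TCP at [169.015, -601.734, 247.576] pointing down, gripper open.
Joint ranges: [-2.6, 2.6], [-0.5, 2.12], [-1.47, 1.34], [0.16, 2.42], [-1.27, 4.41], [0.06, 2.06], [-2.6, 2.6]. Speed limits (rad/s): [2.22, 2.22, 2.79, 2.79, 3.14, 3.14, 3.14].

INTERFACE

Orientations are given as a unit quaternion [w, x, y, z].
In Python, from workcell import env, viewer, close_job gives the robot as it stands.
- The arm moves only by the tool apply_moves, never from a script. Its argument "targets" is a list of rows, each an object of numbers: "dx", "dy", "dz": the shift along the tool's x, y, z in cm; "ax", "ay", "az": the turn, a rotation vector about the tool's x, y, z in rad. A call has exactly 10 rows; each row shifts and turns the commanded pose from where the row before left it, along the tool's axes as they then stand; what a row does not reach is not made up. A row lasts 1/8 s, in which the tool goes at most 62.5 mm and 10.7 degrees, less where a joint would pass 70% of its speed; a pose out of reach is approached as far as the arm can. A call with a gripper value outside its range is refused whole. "claw" is the opening, from 0 (shut) to 1 (fully open), set as the call begins (left out, the last holds). The fingers move at their own pace and stop on an object; "grip_force" is the grip in N (left out, the last holds). Time passes only in rows, so rows that do not move let the fingers close, or fill a call up. It gives the time, the measured TCP pose, the force, the opening and the grip force at its end, in the units of the state.
- env.get_obs(): the state, without advancing time (a new reading comes with each control period).
- viewer.camera(name): name is "scene" or "top"; returns (picture, depth): 480x640x3 uint8, red, green, blue; 480x640 float32, mm along the optical axis (not along the pixel's ray), 0 where there is no reading.
- viewer.camera_params(name): a dict with "intrinsics" (3x3 intrinsics, pixels), "dist" ([k1, k2, p1, p2, k3] as OpenCV has them; the pictures are not rectified), "extrinsics" (4x4, takes a point from camera to world coordinates). Camera axes: x right, y up, looking along -z (the intrinsics and any distortion apply to the point x, -y, -z); pixel columns grow to the right and rows downward; lengths in mm; the calibration is good to about 2 mm. A picture is of the moment at which its call begins. camera_params takes no time and is no camera call.
- close_job(): hands the job in; it is judged then, once.
The state is a dict: "time_s": time; "joint_positions": joint angles; "qd": joint speeds; "joint_torque": joint torques, N m; "ee_pos": TCP position; "tool_rot": TCP orientation; "contact_force": force on the tool from outside, world axes, zero at the start; "ft_torque": the same for the moment, N m; "opening": finger opening in mm; "gripper_force": force on a finger pad.
Only numpy, scipy, OpenCV 4.12 (cv2) and the standard library are available. Lean on these libraries where they do the work, as an engineer would, in place of code of your own. Each camera call takes 0.05 s, during which the arm holds its last target. There are 200 camera calls.

## Working session

There is one attempt and no reset: what is moved stays moved. The work goes in short steps, Python scripts to look and compute and a tool call to move; the robot and the scene stay as the last step left them, time stands still between calls to the robot, and variables do not carry over. Pictures are saved under pics/ and viewed, at most 14 in all, crops included, and the job is handed in when it is done.

Besides the shell and the picture viewer there is one more tool, called after "Emit:" by a JSON object that holds its "api" and its "payload", one argument or row to a line. apply_moves: Moves the arm, as the interface text tells. Its arguments: {"type":"object","properties":{"targets":{"type":"array","items":{"type":"object","properties":{"dx":{"type":"number"},"dy":{"type":"number"},"dz":{"type":"number"},"ax":{"type":"number"},"ay":{"type":"number"},"az":{"type":"number"}}}},"claw":{"type":"number"},"grip_force":{"type":"number"}},"required":["targets"]}

```bash
ls; mkdir -p pics; cat > h.py <<'E'
import numpy as np, cv2
from workcell import env, viewer, close_job
def shot(n):
    im,d=viewer.camera(n); return im,d,viewer.camera_params(n)
def ray(P,uv):
    K=np.array(P["intrinsics"],float);D=np.array(P["dist"],float);T=np.array(P["extrinsics"],float)
    p=cv2.undistortPoints(np.array(uv,float).reshape(-1,1,2),K,D).reshape(-1,2)
    d=np.c_[p[:,0],-p[:,1],-np.ones(len(p))]@T[:3,:3].T
    return T[:3,3],d
def onplane(P,uv,z):
    o,d=ray(P,uv); return o+d*((z-o[2])/d[:,2])[:,None]
def save(n,im): cv2.imwrite("pics/"+n,cv2.cvtColor(im,cv2.COLOR_RGB2BGR))
def cloud(P,d):
    v,u=np.mgrid[0:480,0:640]; o,r=ray(P,np.c_[u.ravel(),v.ravel()])
    T=np.array(P["extrinsics"],float)
    return (o+r*d.ravel()[:,None]).reshape(480,640,3)
E
python3 - <<'E'
from h import *
for n in("top","scene"):
    im,d,P=shot(n); save(n+"0.png",im); np.savez("pics/"+n+"0.npz",im=im,d=d)
    print(n,np.round(P["extrinsics"],3).tolist(),np.round(P["intrinsics"],1).tolist())
o=env.get_obs();print({k:np.round(v,3) for k,v in o.items()})
E
```

```text
pics
top [[-0.027, 0.985, -0.168, 372.765], [-1.0, -0.027, 0.004, 11.797], [-0.001, 0.168, 0.986, 1086.04], [0.0, 0.0, 0.0, 1.0]] [[489.2, 0.0, 319.8], [0.0, 489.2, 242.6], [0.0, 0.0, 1.0]]
scene [[-0.022, -0.781, 0.625, 1393.409], [1.0, -0.011, 0.022, 27.517], [-0.01, 0.625, 0.781, 1180.086], [0.0, 0.0, 0.0, 1.0]] [[595.8, 0.0, 322.4], [0.0, 595.8, 242.2], [0.0, 0.0, 1.0]]
{'time_s': np.float64(0.1), 'joint_positions': array([ 1.274,  0.333, -0.065,  1.461,  0.022,  1.35 , -0.089]), 'qd': array([-0.   , -0.002, -0.002, -0.003,  0.001, -0.001,  0.001]), 'joint_torque': array([ 1.0000e-03, -6.2455e+01,  2.4000e-02, -3.9072e+01, -6.2000e-02,
        3.7000e-02,  0.0000e+00]), 'ee_pos': array([ 168.924, -601.393,  246.817]), 'tool_rot': array([-0.001,  0.991,  0.137, -0.   ]), 'contact_force': array([ 0.508,  0.691, -0.029]), 'ft_torque': array([-0.038,  0.049, -0.055]), 'gripper_force': np.float64(0.0), 'opening': np.float64(87.06)}
```

View pics/top0.png

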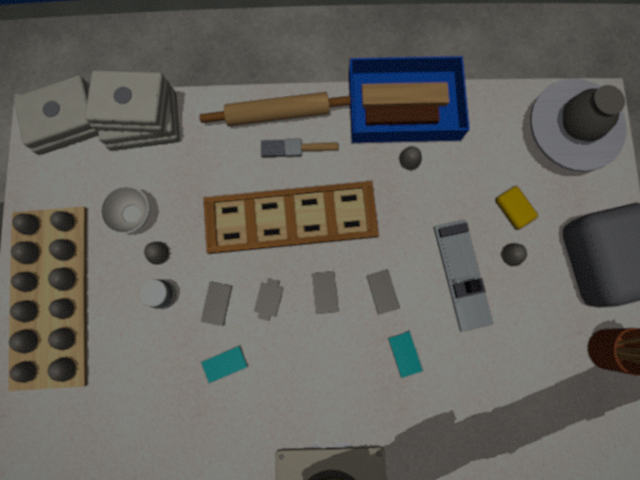

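View pics/scene0.png

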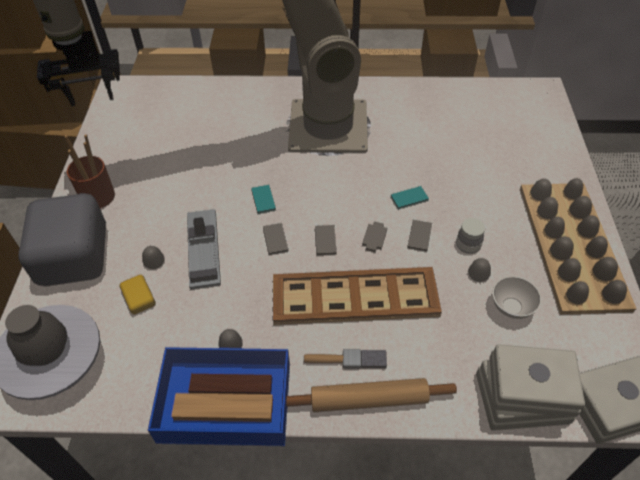

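The top view shows four grey tiles near (216,303), (268,299), (325,292) and (383,291). The one at (268,299) is the notched test tile. The caliper is at (463,275) and the panel at (290,217). Next I measure them.

```bash
cat >> h.py <<'E'
def rect(P,mask,z,minA=200):
    out=[]
    for c in cv2.findContours(mask.astype(np.uint8),cv2.RETR_EXTERNAL,cv2.CHAIN_APPROX_NONE)[0]:
        if cv2.contourArea(c)<minA: continue
        p=onplane(P,c.reshape(-1,2),z)[:,:2].astype(np.float32)
        (x,y),(w,h),a=cv2.minAreaRect(p)
        if w<h: w,h,a=h,w,a+90
        a=(a+90)%180-90
        out.append((round(x,1),round(y,1),round(w,1),round(h,1),round(a,1),round(cv2.contourArea(p)),c.reshape(-1,2).mean(0).round().tolist()))
    return sorted(out,key=lambda r:r[1])
def tiles(P,im,d,z=12,box=None):
    C=cloud(P,d); hsv=cv2.cvtColor(im,cv2.COLOR_RGB2HSV)
    m=(C[...,2]>z-7)&(C[...,2]<z+8)&(hsv[...,1]<60)&(hsv[...,2]<135)
    if box: m&=(C[...,0]>box[0])&(C[...,0]<box[1])&(C[...,1]>box[2])&(C[...,1]<box[3])
    return rect(P,m,z,100),m
E
python3 - <<'E'
from h import *
for n in("top","scene"):
    f=np.load("pics/"+n+"0.npz"); im,d=f["im"],f["d"]; P=viewer.camera_params(n)
    C=cloud(P,d); hsv=cv2.cvtColor(im,cv2.COLOR_RGB2HSV)
    print(n,"table z",np.median(C[...,2]))
    r,m=tiles(P,im,d,12,(200,800,-500,350))
    for q in r: print(" t",q)
    m=(hsv[...,1]>110)&(hsv[...,0]<20)&(hsv[...,2]>60)&(C[...,2]>10)&(C[...,2]<40)
    for q in rect(P,m,24,400): print(" panel",q)
    B=(C[...,1]<-240)&(C[...,1]>-460)&(C[...,0]>300)&(C[...,0]<640)
    for nm,lo,hi,z in(("bed",8,22,15),("jaws",29,42,35),("grip",60,85,75)):
        for q in rect(P,B&(C[...,2]>lo)&(C[...,2]<hi),z,25): print(" ",nm,q)
    B=(C[...,2]>20)&(C[...,2]<80)&(C[...,0]>250)&(C[...,0]<750)&(C[...,1]>-500)&(C[...,1]<400)
    for q in rect(P,B,45,60): print("  obst",q)
    if n=="top":
        a=cv2.resize(im[180:370,190:510],None,fx=2.5,fy=2.5,interpolation=cv2.INTER_CUBIC)
        save("crop0.png",a)
E
```

```text
top table z 0.18498116075375037
 t (475.8, -305.8, 240.6, 78.1, 10.6, 13000, [460.0, 271.0])
 t (443.5, -126.2, 90.1, 51.3, 14.3, 4275, [382.0, 292.0])
 t (445.8, 1.0, 90.1, 50.2, 4.5, 4203, [324.0, 292.0])
 t (781.7, 82.0, 115.1, 43.8, 88.3, 3453, [286.0, 147.0])
 t (433.3, 125.6, 90.1, 50.6, -15.0, 3725, [268.0, 299.0])
 t (428.2, 238.0, 92.7, 51.4, -12.5, 4335, [216.0, 303.0])
 panel (900.9, -200.3, 197.6, 49.9, 90.0, 9137, [405.0, 94.0])
 panel (614.2, 72.8, 379.1, 127.2, -85.8, 46884, [290.0, 217.0])
  bed (606.5, -416.7, 79.5, 7.9, 31.0, 296, [507.0, 216.0])
  bed (512.6, -413.1, 52.2, 33.1, 24.4, 278, [508.0, 257.0])
  bed (475.6, -305.2, 239.9, 77.4, 10.6, 12791, [460.0, 271.0])
  jaws (615.4, -436.5, 73.0, 48.7, 28.4, 1906, [518.0, 211.0])
  jaws (516.3, -419.9, 45.5, 40.6, 15.0, 456, [515.0, 253.0])
  jaws (447.8, -310.9, 64.8, 40.3, -78.9, 1070, [469.0, 285.0])
  jaws (573.7, -287.7, 67.0, 20.8, -79.4, 1193, [454.0, 229.0])
  grip (445.6, -309.1, 27.3, 25.9, -80.2, 609, [474.0, 286.0])
  obst (618.3, -429.4, 86.9, 61.4, 30.9, 4807, [517.0, 207.0])
  obst (514.3, -413.9, 51
[... 1364 characters left out ...]
, 233.0])
  jaws (576.6, -286.3, 63.9, 23.7, -79.7, 1238, [203.0, 274.0])
  grip (453.2, -309.2, 36.4, 24.4, 9.0, 710, [198.0, 223.0])
  obst (639.0, -428.5, 92.8, 58.4, 30.9, 4895, [137.0, 293.0])
  obst (531.1, -413.8, 60.9, 47.5, 12.0, 2112, [152.0, 256.0])
  obst (448.1, -307.9, 81.1, 64.4, 10.1, 3568, [200.0, 231.0])
  obst (587.0, -282.2, 65.0, 31.0, -80.6, 1627, [203.0, 275.0])
  obst (744.8, -197.3, 48.4, 26.3, 81.5, 486, [230.0, 334.0])
  obst (633.0, 73.7, 375.2, 129.5, -85.9, 45932, [357.0, 294.0])
  obst (453.1, 361.1, 104.0, 62.7, -20.5, 5056, [471.0, 234.0])
  obst (556.4, 367.9, 58.9, 46.3, -8.7, 2026, [481.0, 268.0])
  obst (636.7, 392.7, 78.6, 16.3, 0.2, 469, [496.0, 297.0])
```

View pics/crop0.png

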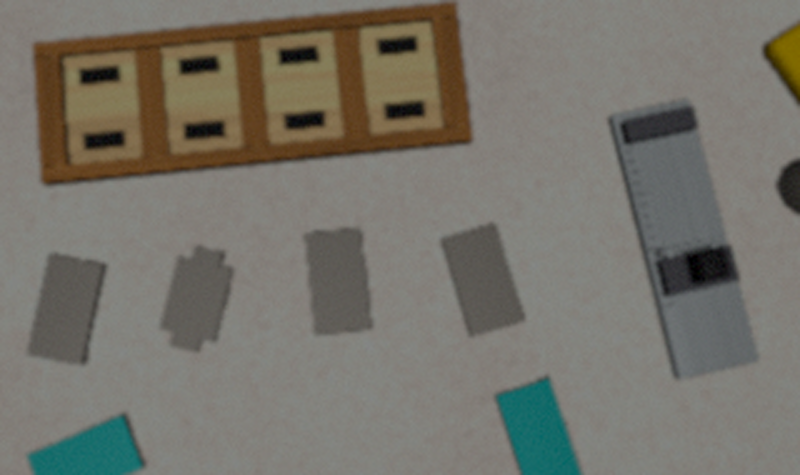

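Crop: the notched tile is second from the left. The sliding jaw is about 52 mm shut and all four pockets are empty. Poses agree between the two views once the visible side faces are allowed for. I'll open the jaw first.

```bash
cat >> h.py <<'E'
def go(x,y,th,ztip=None,obs=None):
    """print tool-frame shift (cm) from the measured pose to world x,y (mm), heading th (deg), tips height"""
    o=obs or env.get_obs(); p=np.array(o["ee_pos"]); w,a,b,c=o["tool_rot"]
    t0=np.degrees(2*np.arctan2(b,a)); t=np.radians(t0)
    D=np.array([x,y])-p[:2]
    az=((t0-th+90)%180)-90
    print("at",p.round(1),"th",round(t0,2),"| dx %.2f dy %.2f"%((np.cos(t)*D[0]+np.sin(t)*D[1])/10,(np.sin(t)*D[0]-np.cos(t)*D[1])/10),
      "dz %.2f"%((p[2]-env.tips_ahead-ztip)/10) if ztip is not None else "","az %.3f"%np.radians(az),"t",round(float(o["time_s"]),1),"open",round(float(o["opening"]),1),"F",np.round(o["contact_force"],1))
E
python3 - <<'E'
from h import *
go(446,-309.8,10.6,50)
f=np.load("pics/top0.npz"); im,d=f["im"],f["d"]; P=viewer.camera_params("top")
m=(im.max(2)<60); m[:,:205]=0;m[:,380:]=0;m[:180]=0;m[255:]=0
for q in rect(P,m,18,15): print(q)
E
```

```text
at [ 168.9 -601.4  246.8] th 15.69 | dx 34.56 dy -20.58 dz 17.18 az 0.089 t 0.1 open 87.1 F [ 0.5  0.7 -0. ]
(595.7, -63.9, 29.1, 11.4, 88.4, 269, [352.0, 224.0])
(655.6, -59.5, 29.4, 11.6, 88.5, 272, [348.0, 198.0])
(589.1, 26.6, 31.2, 11.4, 88.5, 273, [311.0, 228.0])
(648.8, 29.7, 31.5, 11.6, 88.8, 289, [309.0, 202.0])
(582.5, 115.8, 31.3, 11.3, 88.4, 295, [271.0, 232.0])
(642.1, 119.7, 31.6, 11.5, 88.4, 293, [269.0, 206.0])
(575.9, 205.0, 31.3, 11.3, -89.9, 288, [231.0, 236.0])
(635.4, 208.6, 29.3, 11.5, -89.6, 270, [230.0, 210.0])
```

Emit:
{"api": "apply_moves", "payload": {
  "targets": [
    {"dx": 3.5, "dy": -2.1},
    {"dx": 3.5, "dy": -2.1},
    {"dx": 3.5, "dy": -2.1},
    {"dx": 3.5, "dy": -2.1},
    {"dx": 3.5, "dy": -2.1},
    {"dx": 3.5, "dy": -2.1},
    {"dx": 3.5, "dy": -2.1},
    {"dx": 3.5, "dy": -2.1},
    {"dx": 3.5, "dy": -2.1, "az": 0.05},
    {"dx": 3, "dy": -1.7, "az": 0.04}
  ],
  "claw": 0.7,
  "grip_force": 30
}}

```text
validation failed for argument at $.ta...
```

```bash
python3 -c "
from h import *
go(446,-309.8,10.6,50)"
```

```text
at [ 168.9 -601.4  246.8] th 15.69 | dx 34.56 dy -20.58 dz 17.18 az 0.089 t 0.1 open 87.1 F [ 0.5  0.7 -0. ]
```

Emit:
{"api": "apply_moves", "payload": {
  "targets": [
    {"dx": 3.5, "dy": -2.1, "dz": 0, "ax": 0, "ay": 0, "az": 0},
    {"dx": 3.5, "dy": -2.1, "dz": 0, "ax": 0, "ay": 0, "az": 0},
    {"dx": 3.5, "dy": -2.1, "dz": 0, "ax": 0, "ay": 0, "az": 0},
    {"dx": 3.5, "dy": -2.1, "dz": 0, "ax": 0, "ay": 0, "az": 0},
    {"dx": 3.5, "dy": -2.1, "dz": 0, "ax": 0, "ay": 0, "az": 0},
    {"dx": 3.5, "dy": -2.1, "dz": 0, "ax": 0, "ay": 0, "az": 0},
    {"dx": 3.5, "dy": -2.1, "dz": 0, "ax": 0, "ay": 0, "az": 0},
    {"dx": 3.5, "dy": -2.1, "dz": 0, "ax": 0, "ay": 0, "az": 0},
    {"dx": 3.5, "dy": -2.1, "dz": 0, "ax": 0, "ay": 0, "az": 0.05},
    {"dx": 3.0, "dy": -1.7, "dz": 0, "ax": 0, "ay": 0, "az": 0.04}
  ],
  "claw": 0.7,
  "grip_force": 30
}}

```text
time_s: 1.35
ee_pos: [447.5, -309.9, 247.3]
tool_rot: [-0.0, 0.996, 0.091, -0.0]
contact_force: [1.2, -0.1, -0.2]
opening: 61.0
gripper_force: 0.0
```

```bash
python3 -c "
from h import *
go(446,-309.8,10.6,50)"
```

```text
at [ 447.5 -309.9  247.3] th 10.5 | dx -0.14 dy -0.04 dz 17.23 az -0.002 t 1.4 open 61.0 F [ 1.2 -0.1 -0.2]
```

Emit:
{"api": "apply_moves", "payload": {
  "targets": [
    {"dx": -0.1, "dy": 0, "dz": 2.5, "ax": 0, "ay": 0, "az": 0},
    {"dx": 0, "dy": 0, "dz": 2.5, "ax": 0, "ay": 0, "az": 0},
    {"dx": 0, "dy": 0, "dz": 2.5, "ax": 0, "ay": 0, "az": 0},
    {"dx": 0, "dy": 0, "dz": 2.5, "ax": 0, "ay": 0, "az": 0},
    {"dx": 0, "dy": 0, "dz": 2.0, "ax": 0, "ay": 0, "az": 0},
    {"dx": 0, "dy": 0, "dz": 2.0, "ax": 0, "ay": 0, "az": 0},
    {"dx": 0, "dy": 0, "dz": 1.6, "ax": 0, "ay": 0, "az": 0},
    {"dx": 0, "dy": 0, "dz": 1.6, "ax": 0, "ay": 0, "az": 0},
    {"dx": 0, "dy": 0, "dz": 0, "ax": 0, "ay": 0, "az": 0},
    {"dx": 0, "dy": 0, "dz": 0, "ax": 0, "ay": 0, "az": 0}
  ]
}}

```text
time_s: 2.6
ee_pos: [446.0, -311.7, 76.1]
tool_rot: [0.0, 0.996, 0.092, 0.0]
contact_force: [0.6, -0.1, 0.2]
opening: 60.7
gripper_force: 0.0
```

Emit:
{"api": "apply_moves", "payload": {
  "targets": [
    {"dx": 0, "dy": 0, "dz": 0, "ax": 0, "ay": 0, "az": 0},
    {"dx": 0, "dy": 0, "dz": 0, "ax": 0, "ay": 0, "az": 0},
    {"dx": 0, "dy": 0, "dz": 0, "ax": 0, "ay": 0, "az": 0},
    {"dx": 0, "dy": 0, "dz": 0, "ax": 0, "ay": 0, "az": 0},
    {"dx": 0, "dy": 0, "dz": 0, "ax": 0, "ay": 0, "az": 0},
    {"dx": -0.5, "dy": 0, "dz": 0, "ax": 0, "ay": 0, "az": 0},
    {"dx": -0.5, "dy": 0, "dz": 0, "ax": 0, "ay": 0, "az": 0},
    {"dx": -0.5, "dy": 0, "dz": 0, "ax": 0, "ay": 0, "az": 0},
    {"dx": -0.5, "dy": 0, "dz": 0, "ax": 0, "ay": 0, "az": 0},
    {"dx": 0, "dy": 0, "dz": 0, "ax": 0, "ay": 0, "az": 0}
  ],
  "claw": 0,
  "grip_force": 30
}}

```text
time_s: 3.85
ee_pos: [426.2, -315.7, 75.6]
tool_rot: [0.0, 0.996, 0.092, 0.0]
contact_force: [2.9, -3.8, -3.5]
opening: 23.6
gripper_force: 30.0
```

Emit:
{"api": "apply_moves", "payload": {
  "targets": [
    {"dx": -0.5, "dy": 0, "dz": 0, "ax": 0, "ay": 0, "az": 0},
    {"dx": -0.5, "dy": 0, "dz": 0, "ax": 0, "ay": 0, "az": 0},
    {"dx": -0.5, "dy": 0, "dz": 0, "ax": 0, "ay": 0, "az": 0},
    {"dx": -0.5, "dy": 0, "dz": 0, "ax": 0, "ay": 0, "az": 0},
    {"dx": -0.4, "dy": 0, "dz": 0, "ax": 0, "ay": 0, "az": 0},
    {"dx": -0.3, "dy": 0, "dz": 0, "ax": 0, "ay": 0, "az": 0},
    {"dx": -0.3, "dy": 0, "dz": 0, "ax": 0, "ay": 0, "az": 0},
    {"dx": -0.1, "dy": 0, "dz": 0, "ax": 0, "ay": 0, "az": 0},
    {"dx": 0, "dy": 0, "dz": 0, "ax": 0, "ay": 0, "az": 0},
    {"dx": 0, "dy": 0, "dz": 0, "ax": 0, "ay": 0, "az": 0}
  ]
}}

```text
time_s: 5.1
ee_pos: [396.2, -321.3, 75.6]
tool_rot: [0.001, 0.996, 0.092, 0.001]
contact_force: [4.6, -4.6, -5.8]
opening: 23.8
gripper_force: 30.0
```

```bash
python3 -c "
from h import *
go(433.5,125.8,-15,6)"
```

```text
at [ 396.2 -321.3   75.6] th 10.53 | dx 11.84 dy -43.28 dz 4.46 az 0.446 t 5.1 open 23.8 F [ 4.6 -4.6 -5.8]
```

Emit:
{"api": "apply_moves", "payload": {
  "targets": [
    {"dx": -0.2, "dy": 0, "dz": 0, "ax": 0, "ay": 0, "az": 0},
    {"dx": -0.1, "dy": 0, "dz": 0, "ax": 0, "ay": 0, "az": 0},
    {"dx": -0.1, "dy": 0, "dz": 0, "ax": 0, "ay": 0, "az": 0},
    {"dx": 0, "dy": 0, "dz": 0, "ax": 0, "ay": 0, "az": 0},
    {"dx": 0, "dy": 0, "dz": 0, "ax": 0, "ay": 0, "az": 0},
    {"dx": 0, "dy": 0, "dz": 0, "ax": 0, "ay": 0, "az": 0},
    {"dx": 0, "dy": 0, "dz": 0, "ax": 0, "ay": 0, "az": 0},
    {"dx": 0, "dy": 0, "dz": 0, "ax": 0, "ay": 0, "az": 0},
    {"dx": 0, "dy": 0, "dz": 0, "ax": 0, "ay": 0, "az": 0},
    {"dx": 0, "dy": 0, "dz": 0, "ax": 0, "ay": 0, "az": 0}
  ]
}}

```text
time_s: 6.35
ee_pos: [394.5, -321.6, 75.7]
tool_rot: [0.001, 0.996, 0.092, 0.003]
contact_force: [15.6, -5.1, -13.8]
opening: 23.5
gripper_force: 30.0
```

Emit:
{"api": "apply_moves", "payload": {
  "targets": [
    {"dx": 0.2, "dy": 0, "dz": 0, "ax": 0, "ay": 0, "az": 0},
    {"dx": 0, "dy": 0, "dz": 0, "ax": 0, "ay": 0, "az": 0},
    {"dx": 0, "dy": 0, "dz": 0, "ax": 0, "ay": 0, "az": 0},
    {"dx": 0, "dy": 0, "dz": 0, "ax": 0, "ay": 0, "az": 0},
    {"dx": 0, "dy": 0, "dz": -1, "ax": 0, "ay": 0, "az": 0},
    {"dx": 0, "dy": 0, "dz": -3, "ax": 0, "ay": 0, "az": 0},
    {"dx": 0, "dy": 0, "dz": -3, "ax": 0, "ay": 0, "az": 0},
    {"dx": 1.0, "dy": -4, "dz": -1, "ax": 0, "ay": 0, "az": 0},
    {"dx": 1.0, "dy": -4, "dz": 0, "ax": 0, "ay": 0, "az": 0},
    {"dx": 1.0, "dy": -4, "dz": 0, "ax": 0, "ay": 0, "az": 0}
  ],
  "claw": 0.9
}}

```text
time_s: 7.6
ee_pos: [401.3, -196.6, 156.5]
tool_rot: [0.0, 0.996, 0.092, 0.0]
contact_force: [1.2, -0.0, -0.1]
opening: 78.6
gripper_force: 0.0
```

Emit:
{"api": "apply_moves", "payload": {
  "targets": [
    {"dx": 1.2, "dy": -4, "dz": 0, "ax": 0, "ay": 0, "az": 0},
    {"dx": 1.2, "dy": -4, "dz": 0, "ax": 0, "ay": 0, "az": 0},
    {"dx": 1.2, "dy": -4, "dz": 0, "ax": 0, "ay": 0, "az": 0},
    {"dx": 1.2, "dy": -4, "dz": 0, "ax": 0, "ay": 0, "az": 0},
    {"dx": 1.2, "dy": -4, "dz": 0, "ax": 0, "ay": 0, "az": 0},
    {"dx": 1.2, "dy": -4, "dz": 0, "ax": 0, "ay": 0, "az": 0},
    {"dx": 1.2, "dy": -4, "dz": 0, "ax": 0, "ay": 0, "az": 0},
    {"dx": 0.4, "dy": -3.3, "dz": 0, "ax": 0, "ay": 0, "az": 0.15},
    {"dx": 0, "dy": 0, "dz": 0, "ax": 0, "ay": 0, "az": 0.15},
    {"dx": 0, "dy": 0, "dz": 0, "ax": 0, "ay": 0, "az": 0.145}
  ]
}}

```text
time_s: 8.85
ee_pos: [430.4, 126.5, 156.2]
tool_rot: [0.0, 0.991, -0.132, 0.0]
contact_force: [0.2, 0.2, 0.0]
opening: 78.2
gripper_force: 0.0
```

```bash
python3 -c "
from h import *
go(433.5,125.8,-15,6)
im,d,P=shot('scene')
for q in tiles(P,im,d,12,(350,520,-200,300))[0]: print(q)"
```

```text
at [430.4 126.5 156.2] th -15.18 | dx 0.31 dy -0.01 dz 12.52 az -0.003 t 8.8 open 78.2 F [0.2 0.2 0. ]
(448.0, -125.8, 95.2, 49.4, 14.9, 4198, [275.0, 239.0])
(449.9, 1.5, 95.1, 49.8, 4.3, 4274, [325.0, 239.0])
(436.7, 125.8, 94.3, 50.5, -15.5, 3809, [374.0, 236.0])
(432.4, 239.6, 96.5, 49.5, -12.3, 4230, [420.0, 235.0])
```

Emit:
{"api": "apply_moves", "payload": {
  "targets": [
    {"dx": 0.3, "dy": 0, "dz": 2.5, "ax": 0, "ay": 0, "az": 0},
    {"dx": 0, "dy": 0, "dz": 2.5, "ax": 0, "ay": 0, "az": 0},
    {"dx": 0, "dy": 0, "dz": 2.5, "ax": 0, "ay": 0, "az": 0},
    {"dx": 0, "dy": 0, "dz": 2.0, "ax": 0, "ay": 0, "az": 0},
    {"dx": 0, "dy": 0, "dz": 1.5, "ax": 0, "ay": 0, "az": 0},
    {"dx": 0, "dy": 0, "dz": 1.0, "ax": 0, "ay": 0, "az": 0},
    {"dx": 0, "dy": 0, "dz": 0.6, "ax": 0, "ay": 0, "az": 0},
    {"dx": 0, "dy": 0, "dz": 0, "ax": 0, "ay": 0, "az": 0},
    {"dx": 0, "dy": 0, "dz": 0, "ax": 0, "ay": 0, "az": 0},
    {"dx": 0, "dy": 0, "dz": 0, "ax": 0, "ay": 0, "az": 0}
  ]
}}

```text
time_s: 10.15
ee_pos: [433.7, 125.3, 29.9]
tool_rot: [-0.0, 0.991, -0.13, 0.0]
contact_force: [0.4, 0.3, -0.0]
opening: 78.3
gripper_force: 0.0
```

Emit:
{"api": "apply_moves", "payload": {
  "targets": [
    {"dx": 0, "dy": 0, "dz": 0, "ax": 0, "ay": 0, "az": 0},
    {"dx": 0, "dy": 0, "dz": 0, "ax": 0, "ay": 0, "az": 0},
    {"dx": 0, "dy": 0, "dz": 0, "ax": 0, "ay": 0, "az": 0},
    {"dx": 0, "dy": 0, "dz": 0, "ax": 0, "ay": 0, "az": 0},
    {"dx": 0, "dy": 0, "dz": 0, "ax": 0, "ay": 0, "az": 0},
    {"dx": 0, "dy": 0, "dz": -1, "ax": 0, "ay": 0, "az": 0},
    {"dx": 0, "dy": 0, "dz": -2, "ax": 0, "ay": 0, "az": 0},
    {"dx": 0, "dy": 0, "dz": -2, "ax": 0, "ay": 0, "az": 0},
    {"dx": 0, "dy": 0, "dz": -3, "ax": 0, "ay": 0, "az": 0},
    {"dx": 0, "dy": 0, "dz": -2, "ax": 0, "ay": 0, "az": 0}
  ],
  "claw": 0,
  "grip_force": 40
}}

```text
time_s: 11.4
ee_pos: [433.6, 125.5, 131.4]
tool_rot: [-0.0, 0.992, -0.13, 0.001]
contact_force: [0.5, -0.1, -1.2]
opening: 49.7
gripper_force: 40.0
```

```bash
python3 -c "
from h import *
go(513.8,-298.9,10.6,22)"
```

```text
at [433.6 125.5 131.4] th -14.95 | dx 18.69 dy 38.94 dz 8.44 az -0.446 t 11.4 open 49.7 F [ 0.5 -0.1 -1.2]
```

Emit:
{"api": "apply_moves", "payload": {
  "targets": [
    {"dx": 1.7, "dy": 3.5, "dz": 0, "ax": 0, "ay": 0, "az": 0},
    {"dx": 1.7, "dy": 3.5, "dz": 0, "ax": 0, "ay": 0, "az": 0},
    {"dx": 1.7, "dy": 3.5, "dz": 0, "ax": 0, "ay": 0, "az": 0},
    {"dx": 1.7, "dy": 3.5, "dz": 0, "ax": 0, "ay": 0, "az": 0},
    {"dx": 1.7, "dy": 3.5, "dz": 0, "ax": 0, "ay": 0, "az": 0},
    {"dx": 1.7, "dy": 3.5, "dz": 0, "ax": 0, "ay": 0, "az": 0},
    {"dx": 1.7, "dy": 3.5, "dz": 0, "ax": 0, "ay": 0, "az": 0},
    {"dx": 1.7, "dy": 3.5, "dz": 0, "ax": 0, "ay": 0, "az": 0},
    {"dx": 1.7, "dy": 3.5, "dz": 0, "ax": 0, "ay": 0, "az": 0},
    {"dx": 1.7, "dy": 3.5, "dz": 0, "ax": 0, "ay": 0, "az": 0}
  ]
}}

```text
time_s: 12.65
ee_pos: [507.4, -257.9, 130.2]
tool_rot: [-0.0, 0.992, -0.13, 0.0]
contact_force: [0.9, 0.5, -0.9]
opening: 49.6
gripper_force: 40.0
```

Emit:
{"api": "apply_moves", "payload": {
  "targets": [
    {"dx": 1.7, "dy": 3.5, "dz": 0, "ax": 0, "ay": 0, "az": 0},
    {"dx": 0, "dy": 0.4, "dz": 0, "ax": 0, "ay": 0, "az": -0.15},
    {"dx": 0, "dy": 0, "dz": 0, "ax": 0, "ay": 0, "az": -0.15},
    {"dx": 0, "dy": 0, "dz": 0, "ax": 0, "ay": 0, "az": -0.146},
    {"dx": 0, "dy": 0, "dz": 0, "ax": 0, "ay": 0, "az": 0},
    {"dx": 0, "dy": 0, "dz": 0, "ax": 0, "ay": 0, "az": 0},
    {"dx": 0, "dy": 0, "dz": 0, "ax": 0, "ay": 0, "az": 0},
    {"dx": 0, "dy": 0, "dz": 0, "ax": 0, "ay": 0, "az": 0},
    {"dx": 0, "dy": 0, "dz": 0, "ax": 0, "ay": 0, "az": 0},
    {"dx": 0, "dy": 0, "dz": 0, "ax": 0, "ay": 0, "az": 0}
  ]
}}

```text
time_s: 13.9
ee_pos: [513.6, -298.8, 129.6]
tool_rot: [0.0, 0.996, 0.092, -0.0]
contact_force: [-0.3, 0.5, -0.3]
opening: 49.2
gripper_force: 40.0
```

```bash
python3 -c "
from h import *
go(513.8,-298.9,10.6,20)"
```

```text
at [ 513.6 -298.8  129.6] th 10.58 | dx 0.02 dy 0.01 dz 8.46 az -0.000 t 13.9 open 49.2 F [-0.3  0.5 -0.3]
```

Emit:
{"api": "apply_moves", "payload": {
  "targets": [
    {"dx": 0, "dy": 0, "dz": 2, "ax": 0, "ay": 0, "az": 0},
    {"dx": 0, "dy": 0, "dz": 2, "ax": 0, "ay": 0, "az": 0},
    {"dx": 0, "dy": 0, "dz": 1.5, "ax": 0, "ay": 0, "az": 0},
    {"dx": 0, "dy": 0, "dz": 1, "ax": 0, "ay": 0, "az": 0},
    {"dx": 0, "dy": 0, "dz": 0.7, "ax": 0, "ay": 0, "az": 0},
    {"dx": 0, "dy": 0, "dz": 0.5, "ax": 0, "ay": 0, "az": 0},
    {"dx": 0, "dy": 0, "dz": 0.4, "ax": 0, "ay": 0, "az": 0},
    {"dx": 0, "dy": 0, "dz": 0.3, "ax": 0, "ay": 0, "az": 0},
    {"dx": 0, "dy": 0, "dz": 0, "ax": 0, "ay": 0, "az": 0},
    {"dx": 0, "dy": 0, "dz": 0, "ax": 0, "ay": 0, "az": 0}
  ]
}}

```text
time_s: 15.15
ee_pos: [513.7, -298.9, 45.8]
tool_rot: [0.0, 0.996, 0.092, 0.0]
contact_force: [0.4, -0.1, -0.9]
opening: 49.4
gripper_force: 40.0
```

Emit:
{"api": "apply_moves", "payload": {
  "targets": [
    {"dx": 0, "dy": 0, "dz": 0, "ax": 0, "ay": 0, "az": 0},
    {"dx": 0, "dy": 0, "dz": 0, "ax": 0, "ay": 0, "az": 0},
    {"dx": 0, "dy": 0, "dz": 0, "ax": 0, "ay": 0, "az": 0},
    {"dx": 0, "dy": 0, "dz": 0, "ax": 0, "ay": 0, "az": 0},
    {"dx": 0, "dy": 0, "dz": -1, "ax": 0, "ay": 0, "az": 0},
    {"dx": 0, "dy": 0, "dz": -2, "ax": 0, "ay": 0, "az": 0},
    {"dx": 0, "dy": 0, "dz": -3, "ax": 0, "ay": 0, "az": 0},
    {"dx": 0, "dy": 0, "dz": -3, "ax": 0, "ay": 0, "az": 0},
    {"dx": 0, "dy": 0, "dz": 0, "ax": 0, "ay": 0, "az": 0},
    {"dx": 0, "dy": 0, "dz": 0, "ax": 0, "ay": 0, "az": 0}
  ],
  "claw": 0.85
}}

```text
time_s: 16.4
ee_pos: [513.5, -298.9, 136.1]
tool_rot: [0.0, 0.996, 0.092, 0.0]
contact_force: [0.1, -0.5, -0.5]
opening: 73.9
gripper_force: 0.0
```

```bash
python3 -c "
from h import *
go(396,-321.4,10.6,50)
im,d,P=shot('scene')
save('cal1.png',cv2.resize(im[190:310,150:270],None,fx=4,fy=4))"
```

```text
at [ 513.5 -298.9  136.1] th 10.59 | dx -11.96 dy 0.05 dz 6.11 az -0.000 t 16.4 open 73.9 F [ 0.1 -0.5 -0.5]
```

View pics/cal1.png

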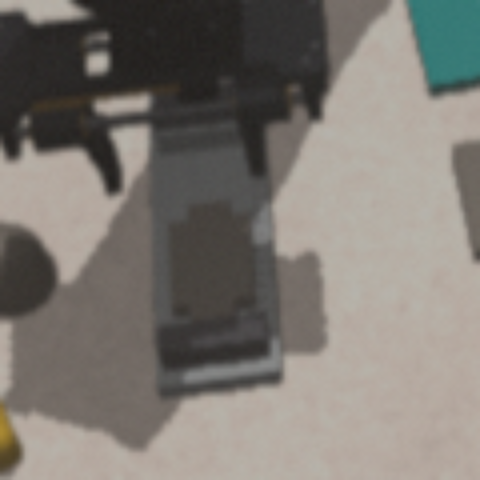

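Crop: the notched tile lies flat and square on the bed at about (205,260), just short of the fixed jaw. Now I take the grip and shut the jaw.

Emit:
{"api": "apply_moves", "payload": {
  "targets": [
    {"dx": -4, "dy": 0, "dz": 0, "ax": 0, "ay": 0, "az": 0},
    {"dx": -4, "dy": 0, "dz": 0, "ax": 0, "ay": 0, "az": 0},
    {"dx": -3.9, "dy": 0, "dz": 0, "ax": 0, "ay": 0, "az": 0},
    {"dx": 0, "dy": 0, "dz": 1.5, "ax": 0, "ay": 0, "az": 0},
    {"dx": 0, "dy": 0, "dz": 1.5, "ax": 0, "ay": 0, "az": 0},
    {"dx": 0, "dy": 0, "dz": 1.5, "ax": 0, "ay": 0, "az": 0},
    {"dx": 0, "dy": 0, "dz": 1, "ax": 0, "ay": 0, "az": 0},
    {"dx": 0, "dy": 0, "dz": 0.6, "ax": 0, "ay": 0, "az": 0},
    {"dx": 0, "dy": 0, "dz": 0, "ax": 0, "ay": 0, "az": 0},
    {"dx": 0, "dy": 0, "dz": 0, "ax": 0, "ay": 0, "az": 0}
  ]
}}

```text
time_s: 17.7
ee_pos: [396.9, -320.9, 74.9]
tool_rot: [0.0, 0.996, 0.092, 0.0]
contact_force: [-0.3, 0.7, -0.2]
opening: 74.0
gripper_force: 0.0
```

Emit:
{"api": "apply_moves", "payload": {
  "targets": [
    {"dx": 0, "dy": 0, "dz": 0, "ax": 0, "ay": 0, "az": 0},
    {"dx": 0, "dy": 0, "dz": 0, "ax": 0, "ay": 0, "az": 0},
    {"dx": 0, "dy": 0, "dz": 0, "ax": 0, "ay": 0, "az": 0},
    {"dx": 0, "dy": 0, "dz": 0, "ax": 0, "ay": 0, "az": 0},
    {"dx": 0, "dy": 0, "dz": 0, "ax": 0, "ay": 0, "az": 0},
    {"dx": 0, "dy": 0, "dz": 0, "ax": 0, "ay": 0, "az": 0},
    {"dx": 0.5, "dy": 0, "dz": 0, "ax": 0, "ay": 0, "az": 0},
    {"dx": 0.5, "dy": 0, "dz": 0, "ax": 0, "ay": 0, "az": 0},
    {"dx": 0.5, "dy": 0, "dz": 0, "ax": 0, "ay": 0, "az": 0},
    {"dx": 0.5, "dy": 0, "dz": 0, "ax": 0, "ay": 0, "az": 0}
  ],
  "claw": 0,
  "grip_force": 30
}}

```text
time_s: 18.95
ee_pos: [415.6, -317.7, 74.6]
tool_rot: [0.0, 0.996, 0.092, -0.001]
contact_force: [-4.0, -2.7, 3.3]
opening: 23.7
gripper_force: 30.0
```

Emit:
{"api": "apply_moves", "payload": {
  "targets": [
    {"dx": 0.5, "dy": 0, "dz": 0, "ax": 0, "ay": 0, "az": 0},
    {"dx": 0.5, "dy": 0, "dz": 0, "ax": 0, "ay": 0, "az": 0},
    {"dx": 0.5, "dy": 0, "dz": 0, "ax": 0, "ay": 0, "az": 0},
    {"dx": 0.5, "dy": 0, "dz": 0, "ax": 0, "ay": 0, "az": 0},
    {"dx": 0.5, "dy": 0, "dz": 0, "ax": 0, "ay": 0, "az": 0},
    {"dx": 0.4, "dy": 0, "dz": 0, "ax": 0, "ay": 0, "az": 0},
    {"dx": 0.3, "dy": 0, "dz": 0, "ax": 0, "ay": 0, "az": 0},
    {"dx": 0.3, "dy": 0, "dz": 0, "ax": 0, "ay": 0, "az": 0},
    {"dx": 0, "dy": 0, "dz": 0, "ax": 0, "ay": 0, "az": 0},
    {"dx": 0, "dy": 0, "dz": 0, "ax": 0, "ay": 0, "az": 0}
  ]
}}

```text
time_s: 20.2
ee_pos: [450.3, -311.1, 74.6]
tool_rot: [0.0, 0.996, 0.092, -0.0]
contact_force: [-3.7, -3.7, 2.4]
opening: 23.8
gripper_force: 30.0
```

```bash
python3 -c "
from h import *
go(394.9+62*.983,-321.5+62*.184,10.6,50)"
```

```text
at [ 450.3 -311.1   74.6] th 10.56 | dx 0.57 dy 0.00 dz -0.04 az -0.001 t 20.2 open 23.8 F [-3.7 -3.7  2.4]
```

Emit:
{"api": "apply_moves", "payload": {
  "targets": [
    {"dx": 0.2, "dy": 0, "dz": 0, "ax": 0, "ay": 0, "az": 0},
    {"dx": 0.2, "dy": 0, "dz": 0, "ax": 0, "ay": 0, "az": 0},
    {"dx": 0.1, "dy": 0, "dz": 0, "ax": 0, "ay": 0, "az": 0},
    {"dx": 0.1, "dy": 0, "dz": 0, "ax": 0, "ay": 0, "az": 0},
    {"dx": 0.1, "dy": 0, "dz": 0, "ax": 0, "ay": 0, "az": 0},
    {"dx": 0, "dy": 0, "dz": 0, "ax": 0, "ay": 0, "az": 0},
    {"dx": 0, "dy": 0, "dz": 0, "ax": 0, "ay": 0, "az": 0},
    {"dx": 0, "dy": 0, "dz": 0, "ax": 0, "ay": 0, "az": 0},
    {"dx": 0, "dy": 0, "dz": 0, "ax": 0, "ay": 0, "az": 0},
    {"dx": 0, "dy": 0, "dz": 0, "ax": 0, "ay": 0, "az": 0}
  ]
}}

```text
time_s: 21.45
ee_pos: [456.4, -310.0, 74.6]
tool_rot: [0.0, 0.996, 0.092, -0.001]
contact_force: [-6.8, -3.9, 5.6]
opening: 24.2
gripper_force: 30.0
```

Emit:
{"api": "apply_moves", "payload": {
  "targets": [
    {"dx": 0.1, "dy": 0, "dz": 0, "ax": 0, "ay": 0, "az": 0},
    {"dx": 0.1, "dy": 0, "dz": 0, "ax": 0, "ay": 0, "az": 0},
    {"dx": 0, "dy": 0, "dz": 0, "ax": 0, "ay": 0, "az": 0},
    {"dx": 0, "dy": 0, "dz": 0, "ax": 0, "ay": 0, "az": 0},
    {"dx": 0, "dy": 0, "dz": 0, "ax": 0, "ay": 0, "az": 0},
    {"dx": 0, "dy": 0, "dz": 0, "ax": 0, "ay": 0, "az": 0},
    {"dx": 0, "dy": 0, "dz": 0, "ax": 0, "ay": 0, "az": 0},
    {"dx": 0, "dy": 0, "dz": 0, "ax": 0, "ay": 0, "az": 0},
    {"dx": 0, "dy": 0, "dz": 0, "ax": 0, "ay": 0, "az": 0},
    {"dx": 0, "dy": 0, "dz": 0, "ax": 0, "ay": 0, "az": 0}
  ]
}}

```text
time_s: 22.7
ee_pos: [457.7, -309.8, 74.6]
tool_rot: [0.0, 0.996, 0.092, -0.002]
contact_force: [-10.2, -1.6, 8.5]
opening: 24.0
gripper_force: 30.0
```

```bash
python3 -c "
from h import *
im,d,P=shot('scene')
save('cal2.png',cv2.resize(im[190:310,150:270],None,fx=4,fy=4))"
```

```text
(no output)
```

View pics/cal2.png

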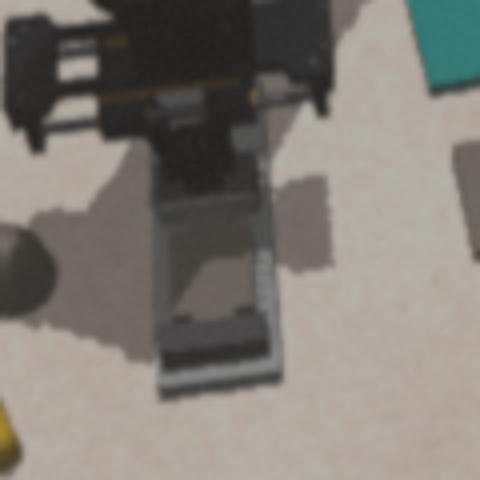

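The tile now touches both jaws and the net nip is about 5 N. I'll add a little squeeze and hold, then slide the jaw back open.

Emit:
{"api": "apply_moves", "payload": {
  "targets": [
    {"dx": 0.1, "dy": 0, "dz": 0, "ax": 0, "ay": 0, "az": 0},
    {"dx": 0, "dy": 0, "dz": 0, "ax": 0, "ay": 0, "az": 0},
    {"dx": 0, "dy": 0, "dz": 0, "ax": 0, "ay": 0, "az": 0},
    {"dx": 0, "dy": 0, "dz": 0, "ax": 0, "ay": 0, "az": 0},
    {"dx": 0, "dy": 0, "dz": 0, "ax": 0, "ay": 0, "az": 0},
    {"dx": -0.4, "dy": 0, "dz": 0, "ax": 0, "ay": 0, "az": 0},
    {"dx": -0.5, "dy": 0, "dz": 0, "ax": 0, "ay": 0, "az": 0},
    {"dx": -0.5, "dy": 0, "dz": 0, "ax": 0, "ay": 0, "az": 0},
    {"dx": -0.5, "dy": 0, "dz": 0, "ax": 0, "ay": 0, "az": 0},
    {"dx": -0.6, "dy": 0, "dz": 0, "ax": 0, "ay": 0, "az": 0}
  ]
}}

```text
time_s: 24.0
ee_pos: [437.3, -313.5, 74.6]
tool_rot: [0.001, 0.996, 0.093, 0.002]
contact_force: [5.8, -4.7, -6.8]
opening: 23.5
gripper_force: 30.0
```

Emit:
{"api": "apply_moves", "payload": {
  "targets": [
    {"dx": -0.6, "dy": 0, "dz": 0, "ax": 0, "ay": 0, "az": 0},
    {"dx": -0.6, "dy": 0, "dz": 0, "ax": 0, "ay": 0, "az": 0},
    {"dx": -0.6, "dy": 0, "dz": 0, "ax": 0, "ay": 0, "az": 0},
    {"dx": -0.6, "dy": 0, "dz": 0, "ax": 0, "ay": 0, "az": 0},
    {"dx": -0.6, "dy": 0, "dz": 0, "ax": 0, "ay": 0, "az": 0},
    {"dx": -0.5, "dy": 0, "dz": 0, "ax": 0, "ay": 0, "az": 0},
    {"dx": -0.4, "dy": 0, "dz": 0, "ax": 0, "ay": 0, "az": 0},
    {"dx": -0.2, "dy": 0, "dz": 0, "ax": 0, "ay": 0, "az": 0},
    {"dx": 0, "dy": 0, "dz": 0, "ax": 0, "ay": 0, "az": 0},
    {"dx": 0, "dy": 0, "dz": 0, "ax": 0, "ay": 0, "az": 0}
  ]
}}

```text
time_s: 25.25
ee_pos: [396.7, -321.2, 74.6]
tool_rot: [0.001, 0.996, 0.092, 0.001]
contact_force: [4.4, -5.1, -5.9]
opening: 23.9
gripper_force: 30.0
```

Emit:
{"api": "apply_moves", "payload": {
  "targets": [
    {"dx": -0.1, "dy": 0, "dz": 0, "ax": 0, "ay": 0, "az": 0},
    {"dx": -0.1, "dy": 0, "dz": 0, "ax": 0, "ay": 0, "az": 0},
    {"dx": -0.1, "dy": 0, "dz": 0, "ax": 0, "ay": 0, "az": 0},
    {"dx": -0.1, "dy": 0, "dz": 0, "ax": 0, "ay": 0, "az": 0},
    {"dx": 0, "dy": 0, "dz": 0, "ax": 0, "ay": 0, "az": 0},
    {"dx": 0, "dy": 0, "dz": 0, "ax": 0, "ay": 0, "az": 0},
    {"dx": 0, "dy": 0, "dz": 0, "ax": 0, "ay": 0, "az": 0},
    {"dx": 0, "dy": 0, "dz": 0, "ax": 0, "ay": 0, "az": 0},
    {"dx": 0, "dy": 0, "dz": 0, "ax": 0, "ay": 0, "az": 0},
    {"dx": 0, "dy": 0, "dz": 0, "ax": 0, "ay": 0, "az": 0}
  ]
}}

```text
time_s: 26.5
ee_pos: [396.4, -321.2, 74.7]
tool_rot: [0.001, 0.996, 0.093, 0.005]
contact_force: [21.1, -6.5, -21.4]
opening: 23.9
gripper_force: 30.0
```

Emit:
{"api": "apply_moves", "payload": {
  "targets": [
    {"dx": 0.3, "dy": 0, "dz": 0, "ax": 0, "ay": 0, "az": 0},
    {"dx": 0, "dy": 0, "dz": 0, "ax": 0, "ay": 0, "az": 0},
    {"dx": 0, "dy": 0, "dz": 0, "ax": 0, "ay": 0, "az": 0},
    {"dx": 0, "dy": 0, "dz": 0, "ax": 0, "ay": 0, "az": 0},
    {"dx": 0, "dy": 0, "dz": -1, "ax": 0, "ay": 0, "az": 0},
    {"dx": 0, "dy": 0, "dz": -3, "ax": 0, "ay": 0, "az": 0},
    {"dx": 0, "dy": 0, "dz": -3, "ax": 0, "ay": 0, "az": 0},
    {"dx": 4, "dy": 0, "dz": 0, "ax": 0, "ay": 0, "az": 0},
    {"dx": 4, "dy": 0, "dz": 0, "ax": 0, "ay": 0, "az": 0},
    {"dx": 4, "dy": 0, "dz": 0, "ax": 0, "ay": 0, "az": 0}
  ],
  "claw": 0.85,
  "grip_force": 40
}}

```text
time_s: 27.75
ee_pos: [513.8, -299.1, 145.5]
tool_rot: [0.0, 0.996, 0.092, 0.0]
contact_force: [-1.0, -0.0, 0.3]
opening: 74.2
gripper_force: 0.0
```

```bash
python3 -c "
from h import *
go(519.6,-298,10.6,21)
im,d,P=shot('scene')
for q in tiles(P,im,d,12,(350,520,-200,300))[0]: print(q)
C=cloud(P,d);B=(C[...,1]<-240)&(C[...,1]>-360)&(C[...,0]>330)&(C[...,0]<640)
for q in rect(P,B&(C[...,2]>22)&(C[...,2]<29.5),27,25): print('tile',q)
save('cal3.png',cv2.resize(im[190:310,150:270],None,fx=4,fy=4))"
```

```text
at [ 513.8 -299.1  145.5] th 10.55 | dx 0.59 dy 0.00 dz 9.95 az -0.001 t 27.8 open 74.2 F [-1.  -0.   0.3]
(448.0, -125.9, 94.3, 49.1, 14.4, 4216, [275.0, 238.0])
(427.9, 40.3, 96.1, 48.7, 4.6, 4149, [340.0, 233.0])
(432.6, 239.4, 96.7, 49.0, -11.7, 4155, [420.0, 236.0])
tile (518.4, -296.7, 86.1, 50.4, 11.6, 3461, [203.0, 256.0])
```

View pics/cal3.png

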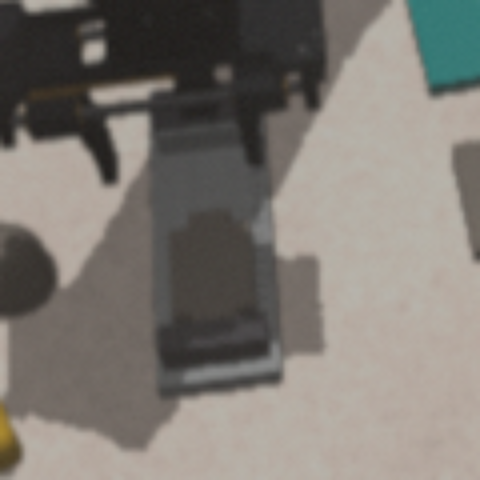

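The jaw is back at its stop (the force rose to 21 N) and the tile lies against the fixed jaw. Tile 2 was knocked aside to about (424,40). Now I pick up the test tile.

Emit:
{"api": "apply_moves", "payload": {
  "targets": [
    {"dx": 0.4, "dy": 0, "dz": 2.5, "ax": 0, "ay": 0, "az": 0},
    {"dx": 0, "dy": 0, "dz": 2.5, "ax": 0, "ay": 0, "az": 0},
    {"dx": 0, "dy": 0, "dz": 2, "ax": 0, "ay": 0, "az": 0},
    {"dx": 0, "dy": 0, "dz": 1.5, "ax": 0, "ay": 0, "az": 0},
    {"dx": 0, "dy": 0, "dz": 1, "ax": 0, "ay": 0, "az": 0},
    {"dx": 0, "dy": 0, "dz": 0.5, "ax": 0, "ay": 0, "az": 0},
    {"dx": 0, "dy": 0, "dz": 0, "ax": 0, "ay": 0, "az": 0},
    {"dx": 0, "dy": 0, "dz": 0, "ax": 0, "ay": 0, "az": 0},
    {"dx": 0, "dy": 0, "dz": 0, "ax": 0, "ay": 0, "az": 0},
    {"dx": 0, "dy": 0, "dz": 0, "ax": 0, "ay": 0, "az": 0}
  ]
}}

```text
time_s: 29.05
ee_pos: [516.6, -298.4, 44.8]
tool_rot: [0.0, 0.996, 0.092, 0.0]
contact_force: [0.5, 1.1, 0.1]
opening: 73.8
gripper_force: 0.0
```

Emit:
{"api": "apply_moves", "payload": {
  "targets": [
    {"dx": 0, "dy": 0, "dz": 0, "ax": 0, "ay": 0, "az": 0},
    {"dx": 0, "dy": 0, "dz": 0, "ax": 0, "ay": 0, "az": 0},
    {"dx": 0, "dy": 0, "dz": 0, "ax": 0, "ay": 0, "az": 0},
    {"dx": 0, "dy": 0, "dz": 0, "ax": 0, "ay": 0, "az": 0},
    {"dx": 0, "dy": 0, "dz": 0, "ax": 0, "ay": 0, "az": 0},
    {"dx": -0.2, "dy": 0, "dz": -0.2, "ax": 0, "ay": 0, "az": 0},
    {"dx": -0.2, "dy": 0, "dz": -1, "ax": 0, "ay": 0, "az": 0},
    {"dx": 0, "dy": 0, "dz": -2, "ax": 0, "ay": 0, "az": 0},
    {"dx": 0, "dy": 0, "dz": -3, "ax": 0, "ay": 0, "az": 0},
    {"dx": 0, "dy": 0, "dz": -3, "ax": 0, "ay": 0, "az": 0}
  ],
  "claw": 0,
  "grip_force": 40
}}

```text
time_s: 30.3
ee_pos: [512.8, -299.0, 139.1]
tool_rot: [0.0, 0.996, 0.092, 0.001]
contact_force: [-0.1, -0.6, -0.2]
opening: 49.5
gripper_force: 40.0
```

```bash
python3 -c "
from h import *
go(618.7,28.1,4.2,24)"
```

```text
at [ 512.8 -299.   139.1] th 10.59 | dx 16.42 dy -30.21 dz 9.01 az 0.112 t 30.3 open 49.5 F [-0.1 -0.6 -0.2]
```

Emit:
{"api": "apply_moves", "payload": {
  "targets": [
    {"dx": 1.9, "dy": -3.5, "dz": 0, "ax": 0, "ay": 0, "az": 0},
    {"dx": 1.9, "dy": -3.5, "dz": 0, "ax": 0, "ay": 0, "az": 0},
    {"dx": 1.9, "dy": -3.5, "dz": 0, "ax": 0, "ay": 0, "az": 0},
    {"dx": 1.9, "dy": -3.5, "dz": 0, "ax": 0, "ay": 0, "az": 0},
    {"dx": 1.9, "dy": -3.5, "dz": 0, "ax": 0, "ay": 0, "az": 0},
    {"dx": 1.9, "dy": -3.5, "dz": 0, "ax": 0, "ay": 0, "az": 0},
    {"dx": 1.9, "dy": -3.5, "dz": 0, "ax": 0, "ay": 0, "az": 0},
    {"dx": 1.9, "dy": -3.5, "dz": 0, "ax": 0, "ay": 0, "az": 0},
    {"dx": 1.0, "dy": -2.2, "dz": 0, "ax": 0, "ay": 0, "az": 0.06},
    {"dx": 0, "dy": 0, "dz": 0, "ax": 0, "ay": 0, "az": 0.052}
  ]
}}

```text
time_s: 31.55
ee_pos: [616.7, 30.9, 138.3]
tool_rot: [-0.001, 0.999, 0.037, 0.001]
contact_force: [-0.7, -0.1, -1.1]
opening: 49.7
gripper_force: 40.0
```

Emit:
{"api": "apply_moves", "payload": {
  "targets": [
    {"dx": 0, "dy": 0, "dz": 0, "ax": 0, "ay": 0, "az": 0},
    {"dx": 0, "dy": 0, "dz": 1, "ax": 0, "ay": 0, "az": 0},
    {"dx": 0, "dy": 0, "dz": 1, "ax": 0, "ay": 0, "az": 0},
    {"dx": 0, "dy": 0, "dz": 1, "ax": 0, "ay": 0, "az": 0},
    {"dx": 0, "dy": 0, "dz": 1, "ax": 0, "ay": 0, "az": 0},
    {"dx": 0, "dy": 0, "dz": 0, "ax": 0, "ay": 0, "az": 0},
    {"dx": 0, "dy": 0, "dz": 0, "ax": 0, "ay": 0, "az": 0},
    {"dx": 0, "dy": 0, "dz": 0, "ax": 0, "ay": 0, "az": 0},
    {"dx": 0, "dy": 0, "dz": 0, "ax": 0, "ay": 0, "az": 0},
    {"dx": 0, "dy": 0, "dz": 0, "ax": 0, "ay": 0, "az": 0}
  ]
}}

```text
time_s: 32.8
ee_pos: [616.4, 27.6, 96.7]
tool_rot: [0.0, 0.999, 0.036, 0.0]
contact_force: [-0.0, 0.3, -0.1]
opening: 49.7
gripper_force: 40.0
```

```bash
python3 -c "
from h import *
go(616.2,27.9,4.2,24)"
```

```text
at [616.4  27.6  96.7] th 4.17 | dx -0.02 dy -0.03 dz 4.77 az -0.001 t 32.8 open 49.7 F [-0.   0.3 -0.1]
```

Emit:
{"api": "apply_moves", "payload": {
  "targets": [
    {"dx": 0, "dy": 0, "dz": 1, "ax": 0, "ay": 0, "az": 0},
    {"dx": 0, "dy": 0, "dz": 1, "ax": 0, "ay": 0, "az": 0},
    {"dx": 0, "dy": 0, "dz": 1, "ax": 0, "ay": 0, "az": 0},
    {"dx": 0, "dy": 0, "dz": 0.8, "ax": 0, "ay": 0, "az": 0},
    {"dx": 0, "dy": 0, "dz": 0.6, "ax": 0, "ay": 0, "az": 0},
    {"dx": 0, "dy": 0, "dz": 0.4, "ax": 0, "ay": 0, "az": 0},
    {"dx": 0, "dy": 0, "dz": 0, "ax": 0, "ay": 0, "az": 0},
    {"dx": 0, "dy": 0, "dz": 0, "ax": 0, "ay": 0, "az": 0},
    {"dx": 0, "dy": 0, "dz": 0, "ax": 0, "ay": 0, "az": 0},
    {"dx": 0, "dy": 0, "dz": 0, "ax": 0, "ay": 0, "az": 0}
  ]
}}

```text
time_s: 34.05
ee_pos: [616.4, 27.6, 48.7]
tool_rot: [0.0, 0.999, 0.036, 0.0]
contact_force: [-0.3, -0.9, -0.6]
opening: 49.7
gripper_force: 40.0
```

Emit:
{"api": "apply_moves", "payload": {
  "targets": [
    {"dx": 0, "dy": 0, "dz": 0, "ax": 0, "ay": 0, "az": 0},
    {"dx": 0, "dy": 0, "dz": 0, "ax": 0, "ay": 0, "az": 0},
    {"dx": 0, "dy": 0, "dz": 0, "ax": 0, "ay": 0, "az": 0},
    {"dx": 0, "dy": 0, "dz": 0, "ax": 0, "ay": 0, "az": 0},
    {"dx": 0, "dy": 0, "dz": -0.8, "ax": 0, "ay": 0, "az": 0},
    {"dx": 0, "dy": 0, "dz": -1, "ax": 0, "ay": 0, "az": 0},
    {"dx": 0, "dy": 0, "dz": -2, "ax": 0, "ay": 0, "az": 0},
    {"dx": 0, "dy": 0, "dz": -2, "ax": 0, "ay": 0, "az": 0},
    {"dx": 0, "dy": 0, "dz": 0, "ax": 0, "ay": 0, "az": 0},
    {"dx": 0, "dy": 0, "dz": 0, "ax": 0, "ay": 0, "az": 0}
  ],
  "claw": 0.72
}}

```text
time_s: 35.3
ee_pos: [616.2, 27.4, 106.5]
tool_rot: [0.0, 0.999, 0.036, -0.0]
contact_force: [-0.0, -0.6, -0.7]
opening: 62.7
gripper_force: 0.0
```

```bash
python3 -c "
from h import *
go(618.7,28.1,4.2,33)
im,d,P=shot('scene')
C=cloud(P,d);B=(C[...,1]<150)&(C[...,1]>-110)&(C[...,0]>540)&(C[...,0]<690)
hsv=cv2.cvtColor(im,cv2.COLOR_RGB2HSV)
m=B&(hsv[...,1]<70)&(C[...,2]>20)&(C[...,2]<40)
for q in rect(P,m,30,25): print('tile',q)
print(np.percentile(C[m][:,2],[10,50,90]))
save('pan1.png',cv2.resize(im[200:340,240:460],None,fx=3,fy=3))"
```

```text
at [616.2  27.4 106.5] th 4.17 | dx 0.26 dy -0.05 dz 4.85 az -0.001 t 35.3 open 62.7 F [-0.  -0.6 -0.7]
tile (622.5, 28.7, 94.4, 48.4, 1.1, 3686, [335.0, 293.0])
[24.83714268 28.53831789 31.56804614]
```

View pics/pan1.png

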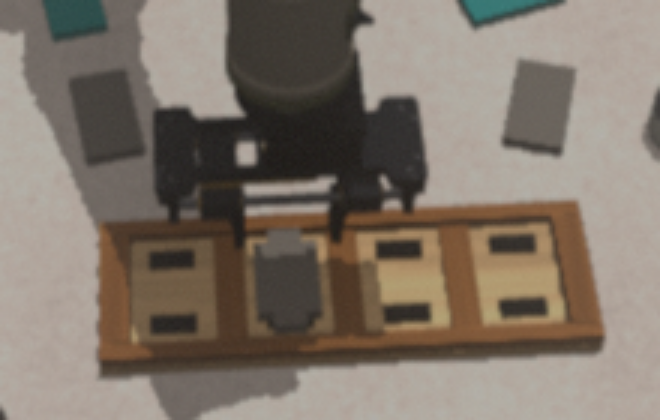

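Crop: the test tile lies in pocket 2 at about (287,280), standing proud on its pads. Now I close the fingers and press it down.

Emit:
{"api": "apply_moves", "payload": {
  "targets": [
    {"dx": 0.25, "dy": 0, "dz": 0, "ax": 0, "ay": 0, "az": 0},
    {"dx": 0, "dy": 0, "dz": 0, "ax": 0, "ay": 0, "az": 0},
    {"dx": 0, "dy": 0, "dz": 0, "ax": 0, "ay": 0, "az": 0},
    {"dx": 0, "dy": 0, "dz": 1.5, "ax": 0, "ay": 0, "az": 0},
    {"dx": 0, "dy": 0, "dz": 1.5, "ax": 0, "ay": 0, "az": 0},
    {"dx": 0, "dy": 0, "dz": 1.2, "ax": 0, "ay": 0, "az": 0},
    {"dx": 0, "dy": 0, "dz": 0.5, "ax": 0, "ay": 0, "az": 0},
    {"dx": 0, "dy": 0, "dz": 0.3, "ax": 0, "ay": 0, "az": 0},
    {"dx": 0, "dy": 0, "dz": 0.2, "ax": 0, "ay": 0, "az": 0},
    {"dx": 0, "dy": 0, "dz": 0, "ax": 0, "ay": 0, "az": 0}
  ],
  "claw": 0
}}

```text
time_s: 36.6
ee_pos: [619.0, 27.9, 55.1]
tool_rot: [0.0, 0.999, 0.036, 0.0]
contact_force: [-1.0, -0.4, 3.5]
opening: 0.4
gripper_force: 1.4
```

Emit:
{"api": "apply_moves", "payload": {
  "targets": [
    {"dx": 0, "dy": 0, "dz": 0.2, "ax": 0, "ay": 0, "az": 0},
    {"dx": 0, "dy": 0, "dz": 0.2, "ax": 0, "ay": 0, "az": 0},
    {"dx": 0, "dy": 0, "dz": 0.2, "ax": 0, "ay": 0, "az": 0},
    {"dx": 0, "dy": 0, "dz": 0, "ax": 0, "ay": 0, "az": 0},
    {"dx": 0, "dy": 0, "dz": 0, "ax": 0, "ay": 0, "az": 0},
    {"dx": 0, "dy": 0, "dz": 0, "ax": 0, "ay": 0, "az": 0},
    {"dx": 0, "dy": 0, "dz": 0, "ax": 0, "ay": 0, "az": 0},
    {"dx": 0, "dy": 0, "dz": 0, "ax": 0, "ay": 0, "az": 0},
    {"dx": 0, "dy": 0, "dz": 0, "ax": 0, "ay": 0, "az": 0},
    {"dx": 0, "dy": 0, "dz": 0, "ax": 0, "ay": 0, "az": 0}
  ]
}}

```text
time_s: 37.85
ee_pos: [619.0, 27.9, 49.5]
tool_rot: [0.0, 0.999, 0.036, 0.0]
contact_force: [-3.8, -0.3, 8.1]
opening: 0.2
gripper_force: 4.0
```

Emit:
{"api": "apply_moves", "payload": {
  "targets": [
    {"dx": 0, "dy": 0, "dz": 0.1, "ax": 0, "ay": 0, "az": 0},
    {"dx": 0, "dy": 0, "dz": 0.1, "ax": 0, "ay": 0, "az": 0},
    {"dx": 0, "dy": 0, "dz": 0, "ax": 0, "ay": 0, "az": 0},
    {"dx": 0, "dy": 0, "dz": 0, "ax": 0, "ay": 0, "az": 0},
    {"dx": 0, "dy": 0, "dz": 0, "ax": 0, "ay": 0, "az": 0},
    {"dx": 0, "dy": 0, "dz": 0, "ax": 0, "ay": 0, "az": 0},
    {"dx": 0, "dy": 0, "dz": 0, "ax": 0, "ay": 0, "az": 0},
    {"dx": 0, "dy": 0, "dz": 0, "ax": 0, "ay": 0, "az": 0},
    {"dx": 0, "dy": 0, "dz": 0, "ax": 0, "ay": 0, "az": 0},
    {"dx": 0, "dy": 0, "dz": 0, "ax": 0, "ay": 0, "az": 0}
  ]
}}

```text
time_s: 39.1
ee_pos: [619.1, 27.9, 49.4]
tool_rot: [0.001, 0.999, 0.036, 0.0]
contact_force: [-13.0, -2.1, 26.3]
opening: 0.3
gripper_force: 13.4
```

It has bottomed out. Next I lift off and fetch the tile at (444,-126).

Emit:
{"api": "apply_moves", "payload": {
  "targets": [
    {"dx": 0, "dy": 0, "dz": -0.3, "ax": 0, "ay": 0, "az": 0},
    {"dx": 0, "dy": 0, "dz": -1, "ax": 0, "ay": 0, "az": 0},
    {"dx": 0, "dy": 0, "dz": -3, "ax": 0, "ay": 0, "az": 0},
    {"dx": 0, "dy": 0, "dz": -3, "ax": 0, "ay": 0, "az": 0},
    {"dx": 0, "dy": 0, "dz": -2, "ax": 0, "ay": 0, "az": 0},
    {"dx": -3.7, "dy": 2.8, "dz": 0, "ax": 0, "ay": 0, "az": 0},
    {"dx": -3.7, "dy": 2.8, "dz": 0, "ax": 0, "ay": 0, "az": 0},
    {"dx": -3.7, "dy": 2.8, "dz": 0, "ax": 0, "ay": 0, "az": 0},
    {"dx": -3.7, "dy": 2.8, "dz": 0, "ax": 0, "ay": 0, "az": -0.09},
    {"dx": -3.7, "dy": 2.8, "dz": 0, "ax": 0, "ay": 0, "az": -0.09}
  ],
  "claw": 0.88
}}

```text
time_s: 40.35
ee_pos: [446.1, -129.1, 139.6]
tool_rot: [0.0, 0.992, 0.128, -0.0]
contact_force: [0.2, -1.5, 0.2]
opening: 76.2
gripper_force: 0.0
```

```bash
python3 -c "
from h import *
go(443.8,-126,14.4,7)
im,d,P=shot('scene')
for q in tiles(P,im,d,12,(330,540,-200,300))[0]: print(q)
im,d,P=shot('top')
for q in tiles(P,im,d,12,(330,540,-200,300))[0]: print('top',q)"
```

```text
at [ 446.1 -129.1  139.6] th 14.66 | dx -0.14 dy -0.36 dz 10.76 az 0.005 t 40.4 open 76.2 F [ 0.2 -1.5  0.2]
(447.5, -125.7, 94.6, 49.8, 14.4, 4240, [275.0, 238.0])
(427.0, 40.4, 93.9, 49.0, 4.1, 4161, [341.0, 233.0])
(431.9, 239.9, 95.3, 49.2, -12.1, 4215, [420.0, 235.0])
top (422.7, 40.2, 90.0, 49.9, 4.6, 4193, [307.0, 303.0])
top (427.1, 238.0, 90.5, 51.9, -12.5, 4354, [216.0, 303.0])
```

Emit:
{"api": "apply_moves", "payload": {
  "targets": [
    {"dx": -0.15, "dy": -0.35, "dz": 2.5, "ax": 0, "ay": 0, "az": 0},
    {"dx": 0, "dy": 0, "dz": 2.5, "ax": 0, "ay": 0, "az": 0},
    {"dx": 0, "dy": 0, "dz": 2, "ax": 0, "ay": 0, "az": 0},
    {"dx": 0, "dy": 0, "dz": 1.5, "ax": 0, "ay": 0, "az": 0},
    {"dx": 0, "dy": 0, "dz": 1.2, "ax": 0, "ay": 0, "az": 0},
    {"dx": 0, "dy": 0, "dz": 0.7, "ax": 0, "ay": 0, "az": 0},
    {"dx": 0, "dy": 0, "dz": 0.35, "ax": 0, "ay": 0, "az": 0},
    {"dx": 0, "dy": 0, "dz": 0, "ax": 0, "ay": 0, "az": 0},
    {"dx": 0, "dy": 0, "dz": 0, "ax": 0, "ay": 0, "az": 0},
    {"dx": 0, "dy": 0, "dz": 0, "ax": 0, "ay": 0, "az": 0}
  ]
}}

```text
time_s: 41.7
ee_pos: [445.2, -125.4, 32.3]
tool_rot: [0.0, 0.992, 0.126, 0.0]
contact_force: [-0.6, 0.3, -0.1]
opening: 76.7
gripper_force: 0.0
```

Emit:
{"api": "apply_moves", "payload": {
  "targets": [
    {"dx": 0, "dy": 0, "dz": 0, "ax": 0, "ay": 0, "az": 0},
    {"dx": 0, "dy": 0, "dz": 0, "ax": 0, "ay": 0, "az": 0},
    {"dx": 0, "dy": 0, "dz": 0, "ax": 0, "ay": 0, "az": 0},
    {"dx": 0, "dy": 0, "dz": 0, "ax": 0, "ay": 0, "az": 0},
    {"dx": 0, "dy": 0, "dz": 0, "ax": 0, "ay": 0, "az": 0},
    {"dx": 0, "dy": 0, "dz": -1, "ax": 0, "ay": 0, "az": 0},
    {"dx": 0, "dy": 0, "dz": -2, "ax": 0, "ay": 0, "az": 0},
    {"dx": 0, "dy": 0, "dz": -3, "ax": 0, "ay": 0, "az": 0},
    {"dx": 0, "dy": 0, "dz": -1, "ax": 0, "ay": 0, "az": 0.09},
    {"dx": 0, "dy": 0, "dz": 0, "ax": 0, "ay": 0, "az": 0.09}
  ],
  "claw": 0
}}

```text
time_s: 42.95
ee_pos: [445.7, -125.4, 103.6]
tool_rot: [0.001, 0.999, 0.035, 0.001]
contact_force: [-0.2, -0.1, -1.4]
opening: 49.6
gripper_force: 40.0
```

```bash
python3 -c "
from h import *
go(625.2,-61.8,4.2,26)"
```

```text
at [ 445.7 -125.4  103.6] th 4.0 | dx 18.35 dy -5.10 dz 5.26 az -0.003 t 43.0 open 49.6 F [-0.2 -0.1 -1.4]
```

Emit:
{"api": "apply_moves", "payload": {
  "targets": [
    {"dx": 3.7, "dy": -1.0, "dz": 0, "ax": 0, "ay": 0, "az": 0},
    {"dx": 3.7, "dy": -1.0, "dz": 0, "ax": 0, "ay": 0, "az": 0},
    {"dx": 3.7, "dy": -1.0, "dz": 0, "ax": 0, "ay": 0, "az": 0},
    {"dx": 3.7, "dy": -1.0, "dz": 0, "ax": 0, "ay": 0, "az": 0},
    {"dx": 3.7, "dy": -1.0, "dz": 0, "ax": 0, "ay": 0, "az": 0},
    {"dx": 0, "dy": -0.1, "dz": 0, "ax": 0, "ay": 0, "az": 0},
    {"dx": 0, "dy": 0, "dz": 1, "ax": 0, "ay": 0, "az": 0},
    {"dx": 0, "dy": 0, "dz": 1, "ax": 0, "ay": 0, "az": 0},
    {"dx": 0, "dy": 0, "dz": 0, "ax": 0, "ay": 0, "az": 0},
    {"dx": 0, "dy": 0, "dz": 0, "ax": 0, "ay": 0, "az": 0}
  ]
}}

```text
time_s: 44.2
ee_pos: [625.7, -61.3, 82.2]
tool_rot: [0.0, 0.999, 0.036, 0.0]
contact_force: [0.8, -0.4, -0.3]
opening: 48.8
gripper_force: 40.0
```

```bash
python3 -c "
from h import *
go(626.6,-61.8,4.2,26)"
```

```text
at [625.7 -61.3  82.2] th 4.15 | dx 0.09 dy 0.06 dz 3.12 az -0.001 t 44.2 open 48.8 F [ 0.8 -0.4 -0.3]
```

Emit:
{"api": "apply_moves", "payload": {
  "targets": [
    {"dx": 0.1, "dy": 0.05, "dz": 0.8, "ax": 0, "ay": 0, "az": 0},
    {"dx": 0, "dy": 0, "dz": 0.8, "ax": 0, "ay": 0, "az": 0},
    {"dx": 0, "dy": 0, "dz": 0.6, "ax": 0, "ay": 0, "az": 0},
    {"dx": 0, "dy": 0, "dz": 0.5, "ax": 0, "ay": 0, "az": 0},
    {"dx": 0, "dy": 0, "dz": 0.4, "ax": 0, "ay": 0, "az": 0},
    {"dx": 0, "dy": 0, "dz": 0, "ax": 0, "ay": 0, "az": 0},
    {"dx": 0, "dy": 0, "dz": 0, "ax": 0, "ay": 0, "az": 0},
    {"dx": 0, "dy": 0, "dz": 0, "ax": 0, "ay": 0, "az": 0},
    {"dx": 0, "dy": 0, "dz": 0, "ax": 0, "ay": 0, "az": 0},
    {"dx": 0, "dy": 0, "dz": 0, "ax": 0, "ay": 0, "az": 0}
  ]
}}

```text
time_s: 45.45
ee_pos: [626.9, -61.4, 51.2]
tool_rot: [0.0, 0.999, 0.036, 0.0]
contact_force: [-0.2, -0.5, -1.2]
opening: 49.1
gripper_force: 40.0
```

Emit:
{"api": "apply_moves", "payload": {
  "targets": [
    {"dx": 0, "dy": 0, "dz": 0, "ax": 0, "ay": 0, "az": 0},
    {"dx": 0, "dy": 0, "dz": 0, "ax": 0, "ay": 0, "az": 0},
    {"dx": 0, "dy": 0, "dz": 0, "ax": 0, "ay": 0, "az": 0},
    {"dx": 0, "dy": 0, "dz": 0, "ax": 0, "ay": 0, "az": 0},
    {"dx": 0, "dy": 0, "dz": -0.8, "ax": 0, "ay": 0, "az": 0},
    {"dx": 0, "dy": 0, "dz": -1, "ax": 0, "ay": 0, "az": 0},
    {"dx": 0, "dy": 0, "dz": -2, "ax": 0, "ay": 0, "az": 0},
    {"dx": 0, "dy": 0, "dz": -2, "ax": 0, "ay": 0, "az": 0},
    {"dx": 0, "dy": 0, "dz": 0, "ax": 0, "ay": 0, "az": 0},
    {"dx": 0, "dy": 0, "dz": 0, "ax": 0, "ay": 0, "az": 0}
  ],
  "claw": 0.72
}}

```text
time_s: 46.7
ee_pos: [626.7, -61.5, 109.0]
tool_rot: [0.0, 0.999, 0.036, -0.0]
contact_force: [0.5, 0.3, -0.5]
opening: 62.6
gripper_force: 0.0
```

```bash
python3 -c "
from h import *
go(625.2,-61.8,4.2,30)
im,d,P=shot('scene')
C=cloud(P,d);B=(C[...,1]<150)&(C[...,1]>-110)&(C[...,0]>540)&(C[...,0]<690)
hsv=cv2.cvtColor(im,cv2.COLOR_RGB2HSV)
m=B&(hsv[...,1]<70)&(C[...,2]>18)&(C[...,2]<40)
for q in rect(P,m,28,25): print('tile',q)
save('pan2.png',cv2.resize(im[200:340,240:460],None,fx=3,fy=3))"
```

```text
at [626.7 -61.5 109. ] th 4.16 | dx -0.15 dy 0.02 dz 5.40 az -0.001 t 46.7 open 62.6 F [ 0.5  0.3 -0.5]
tile (627.0, -60.8, 94.4, 49.7, 3.8, 4167, [297.0, 294.0])
tile (622.6, 28.7, 91.7, 48.4, 1.1, 3524, [335.0, 294.0])
```

View pics/pan2.png

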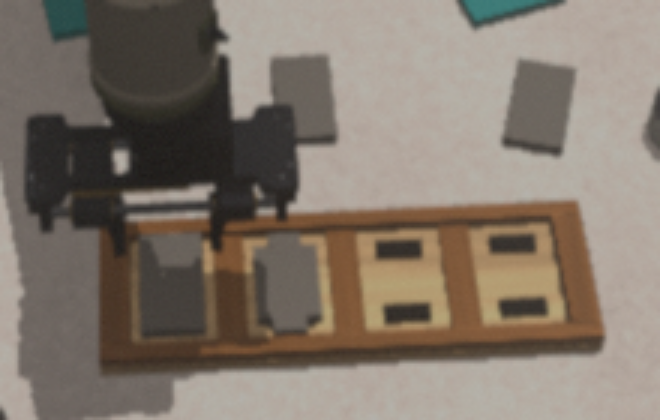

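Crop: the plain tile is in pocket 1 at about (172,285) and the test tile is seated in pocket 2. Now I press pocket 1.

Emit:
{"api": "apply_moves", "payload": {
  "targets": [
    {"dx": -0.15, "dy": 0, "dz": 0, "ax": 0, "ay": 0, "az": 0},
    {"dx": 0, "dy": 0, "dz": 0, "ax": 0, "ay": 0, "az": 0},
    {"dx": 0, "dy": 0, "dz": 0.2, "ax": 0, "ay": 0, "az": 0},
    {"dx": 0, "dy": 0, "dz": 1.5, "ax": 0, "ay": 0, "az": 0},
    {"dx": 0, "dy": 0, "dz": 1.5, "ax": 0, "ay": 0, "az": 0},
    {"dx": 0, "dy": 0, "dz": 1.2, "ax": 0, "ay": 0, "az": 0},
    {"dx": 0, "dy": 0, "dz": 0.5, "ax": 0, "ay": 0, "az": 0},
    {"dx": 0, "dy": 0, "dz": 0.3, "ax": 0, "ay": 0, "az": 0},
    {"dx": 0, "dy": 0, "dz": 0.2, "ax": 0, "ay": 0, "az": 0},
    {"dx": 0, "dy": 0, "dz": 0, "ax": 0, "ay": 0, "az": 0}
  ],
  "claw": 0
}}

```text
time_s: 48.0
ee_pos: [625.7, -61.5, 55.4]
tool_rot: [0.0, 0.999, 0.036, 0.0]
contact_force: [0.3, 0.0, -0.2]
opening: 0.2
gripper_force: 0.0
```

Emit:
{"api": "apply_moves", "payload": {
  "targets": [
    {"dx": 0, "dy": 0, "dz": 0.2, "ax": 0, "ay": 0, "az": 0},
    {"dx": 0, "dy": 0, "dz": 0.2, "ax": 0, "ay": 0, "az": 0},
    {"dx": 0, "dy": 0, "dz": 0.2, "ax": 0, "ay": 0, "az": 0},
    {"dx": 0, "dy": 0, "dz": 0.2, "ax": 0, "ay": 0, "az": 0},
    {"dx": 0, "dy": 0, "dz": 0, "ax": 0, "ay": 0, "az": 0},
    {"dx": 0, "dy": 0, "dz": 0, "ax": 0, "ay": 0, "az": 0},
    {"dx": 0, "dy": 0, "dz": 0, "ax": 0, "ay": 0, "az": 0},
    {"dx": 0, "dy": 0, "dz": 0, "ax": 0, "ay": 0, "az": 0},
    {"dx": 0, "dy": 0, "dz": 0, "ax": 0, "ay": 0, "az": 0},
    {"dx": 0, "dy": 0, "dz": 0, "ax": 0, "ay": 0, "az": 0}
  ]
}}

```text
time_s: 49.25
ee_pos: [625.7, -61.5, 49.5]
tool_rot: [0.001, 0.999, 0.036, 0.0]
contact_force: [-9.7, 0.3, 21.4]
opening: 0.3
gripper_force: 10.5
```

Emit:
{"api": "apply_moves", "payload": {
  "targets": [
    {"dx": 0, "dy": 0, "dz": -0.3, "ax": 0, "ay": 0, "az": 0},
    {"dx": 0, "dy": 0, "dz": -1, "ax": 0, "ay": 0, "az": 0},
    {"dx": 0, "dy": 0, "dz": -3, "ax": 0, "ay": 0, "az": 0},
    {"dx": 0, "dy": 0, "dz": -2.7, "ax": 0, "ay": 0, "az": 0},
    {"dx": -3.9, "dy": -2.3, "dz": 0, "ax": 0, "ay": 0, "az": 0},
    {"dx": -3.9, "dy": -2.3, "dz": 0, "ax": 0, "ay": 0, "az": 0},
    {"dx": -3.9, "dy": -2.3, "dz": 0, "ax": 0, "ay": 0, "az": 0},
    {"dx": -3.9, "dy": -2.3, "dz": 0, "ax": 0, "ay": 0, "az": 0},
    {"dx": -3.9, "dy": -2.4, "dz": 0, "ax": 0, "ay": 0, "az": 0},
    {"dx": 0, "dy": 0, "dz": 0, "ax": 0, "ay": 0, "az": 0}
  ],
  "claw": 0.88
}}

```text
time_s: 50.5
ee_pos: [420.5, 41.0, 117.3]
tool_rot: [0.001, 0.999, 0.038, 0.0]
contact_force: [0.6, 1.0, 0.7]
opening: 76.1
gripper_force: 0.0
```

```bash
python3 -c "
from h import *
go(423,40.3,4.5,6)
im,d,P=shot('scene')
for q in tiles(P,im,d,12,(330,540,-200,300))[0]: print(q)"
```

```text
at [420.5  41.  117.3] th 4.32 | dx 0.25 dy 0.08 dz 8.63 az -0.003 t 50.5 open 76.1 F [0.6 1.  0.7]
(426.9, 40.8, 95.3, 50.2, 4.5, 4279, [341.0, 233.0])
(432.4, 240.0, 96.2, 49.5, -12.1, 4232, [420.0, 236.0])
```

Emit:
{"api": "apply_moves", "payload": {
  "targets": [
    {"dx": 0.2, "dy": 0.05, "dz": 2.5, "ax": 0, "ay": 0, "az": 0},
    {"dx": 0, "dy": 0, "dz": 2, "ax": 0, "ay": 0, "az": 0},
    {"dx": 0, "dy": 0, "dz": 1.7, "ax": 0, "ay": 0, "az": 0},
    {"dx": 0, "dy": 0, "dz": 1.2, "ax": 0, "ay": 0, "az": 0},
    {"dx": 0, "dy": 0, "dz": 0.8, "ax": 0, "ay": 0, "az": 0},
    {"dx": 0, "dy": 0, "dz": 0.4, "ax": 0, "ay": 0, "az": 0},
    {"dx": 0, "dy": 0, "dz": 0, "ax": 0, "ay": 0, "az": 0},
    {"dx": 0, "dy": 0, "dz": 0, "ax": 0, "ay": 0, "az": 0},
    {"dx": 0, "dy": 0, "dz": 0, "ax": 0, "ay": 0, "az": 0},
    {"dx": 0, "dy": 0, "dz": 0, "ax": 0, "ay": 0, "az": 0}
  ]
}}

```text
time_s: 51.8
ee_pos: [424.7, 39.6, 31.2]
tool_rot: [0.0, 0.999, 0.036, 0.0]
contact_force: [-0.1, -0.2, 0.2]
opening: 76.8
gripper_force: 0.0
```

Emit:
{"api": "apply_moves", "payload": {
  "targets": [
    {"dx": 0, "dy": 0, "dz": 0, "ax": 0, "ay": 0, "az": 0},
    {"dx": 0, "dy": 0, "dz": 0, "ax": 0, "ay": 0, "az": 0},
    {"dx": 0, "dy": 0, "dz": 0, "ax": 0, "ay": 0, "az": 0},
    {"dx": 0, "dy": 0, "dz": 0, "ax": 0, "ay": 0, "az": 0},
    {"dx": 0, "dy": 0, "dz": 0, "ax": 0, "ay": 0, "az": 0},
    {"dx": 0, "dy": 0, "dz": -1, "ax": 0, "ay": 0, "az": 0},
    {"dx": 0, "dy": 0, "dz": -2, "ax": 0, "ay": 0, "az": 0},
    {"dx": 0, "dy": 0, "dz": -3, "ax": 0, "ay": 0, "az": 0},
    {"dx": 0, "dy": 0, "dz": -1, "ax": 0, "ay": 0, "az": 0},
    {"dx": 0, "dy": 0, "dz": 0, "ax": 0, "ay": 0, "az": 0}
  ],
  "claw": 0
}}

```text
time_s: 53.05
ee_pos: [424.8, 39.4, 101.4]
tool_rot: [0.0, 0.999, 0.036, 0.001]
contact_force: [-0.4, -0.5, -1.7]
opening: 48.9
gripper_force: 40.0
```

```bash
python3 -c "
from h import *
go(612,117.8,4.2,25)"
```

```text
at [424.8  39.4 101.4] th 4.15 | dx 19.24 dy -6.46 dz 5.14 az -0.001 t 53.0 open 48.9 F [-0.4 -0.5 -1.7]
```

Emit:
{"api": "apply_moves", "payload": {
  "targets": [
    {"dx": 3.9, "dy": -1.3, "dz": 0, "ax": 0, "ay": 0, "az": 0},
    {"dx": 3.9, "dy": -1.3, "dz": 0, "ax": 0, "ay": 0, "az": 0},
    {"dx": 3.9, "dy": -1.3, "dz": 0, "ax": 0, "ay": 0, "az": 0},
    {"dx": 3.9, "dy": -1.3, "dz": 0, "ax": 0, "ay": 0, "az": 0},
    {"dx": 3.8, "dy": -1.3, "dz": 0, "ax": 0, "ay": 0, "az": 0},
    {"dx": 0, "dy": 0, "dz": 0, "ax": 0, "ay": 0, "az": 0},
    {"dx": 0, "dy": 0, "dz": 1, "ax": 0, "ay": 0, "az": 0},
    {"dx": 0, "dy": 0, "dz": 1, "ax": 0, "ay": 0, "az": 0},
    {"dx": 0, "dy": 0, "dz": 0, "ax": 0, "ay": 0, "az": 0},
    {"dx": 0, "dy": 0, "dz": 0, "ax": 0, "ay": 0, "az": 0}
  ]
}}

```text
time_s: 54.3
ee_pos: [613.1, 118.3, 81.2]
tool_rot: [0.0, 0.999, 0.036, 0.0]
contact_force: [-0.3, -0.5, -1.9]
opening: 49.4
gripper_force: 40.0
```

```bash
python3 -c "
from h import *
go(613.5,117.8,4.2,25)"
```

```text
at [613.1 118.3  81.2] th 4.16 | dx 0.03 dy 0.06 dz 3.12 az -0.001 t 54.3 open 49.4 F [-0.3 -0.5 -1.9]
```

Emit:
{"api": "apply_moves", "payload": {
  "targets": [
    {"dx": 0.05, "dy": 0.05, "dz": 0.8, "ax": 0, "ay": 0, "az": 0},
    {"dx": 0, "dy": 0, "dz": 0.8, "ax": 0, "ay": 0, "az": 0},
    {"dx": 0, "dy": 0, "dz": 0.6, "ax": 0, "ay": 0, "az": 0},
    {"dx": 0, "dy": 0, "dz": 0.5, "ax": 0, "ay": 0, "az": 0},
    {"dx": 0, "dy": 0, "dz": 0.4, "ax": 0, "ay": 0, "az": 0},
    {"dx": 0, "dy": 0, "dz": 0, "ax": 0, "ay": 0, "az": 0},
    {"dx": 0, "dy": 0, "dz": 0, "ax": 0, "ay": 0, "az": 0},
    {"dx": 0, "dy": 0, "dz": 0, "ax": 0, "ay": 0, "az": 0},
    {"dx": 0, "dy": 0, "dz": 0, "ax": 0, "ay": 0, "az": 0},
    {"dx": 0, "dy": 0, "dz": 0, "ax": 0, "ay": 0, "az": 0}
  ]
}}

```text
time_s: 55.55
ee_pos: [613.8, 118.1, 50.1]
tool_rot: [0.0, 0.999, 0.036, 0.0]
contact_force: [0.5, -0.1, -1.5]
opening: 49.3
gripper_force: 40.0
```

Emit:
{"api": "apply_moves", "payload": {
  "targets": [
    {"dx": 0, "dy": 0, "dz": 0, "ax": 0, "ay": 0, "az": 0},
    {"dx": 0, "dy": 0, "dz": 0, "ax": 0, "ay": 0, "az": 0},
    {"dx": 0, "dy": 0, "dz": 0, "ax": 0, "ay": 0, "az": 0},
    {"dx": 0, "dy": 0, "dz": 0, "ax": 0, "ay": 0, "az": 0},
    {"dx": 0, "dy": 0, "dz": -0.8, "ax": 0, "ay": 0, "az": 0},
    {"dx": 0, "dy": 0, "dz": -1, "ax": 0, "ay": 0, "az": 0},
    {"dx": 0, "dy": 0, "dz": -2, "ax": 0, "ay": 0, "az": 0},
    {"dx": 0, "dy": 0, "dz": -2, "ax": 0, "ay": 0, "az": 0},
    {"dx": 0, "dy": 0, "dz": 0, "ax": 0, "ay": 0, "az": 0},
    {"dx": 0, "dy": 0, "dz": 0, "ax": 0, "ay": 0, "az": 0}
  ],
  "claw": 0.72
}}

```text
time_s: 56.8
ee_pos: [613.7, 117.9, 108.0]
tool_rot: [0.0, 0.999, 0.036, -0.0]
contact_force: [0.3, -0.3, -1.0]
opening: 62.7
gripper_force: 0.0
```

```bash
python3 -c "
from h import *
go(612,117.8,4.2,30)
im,d,P=shot('scene')
C=cloud(P,d);B=(C[...,1]<170)&(C[...,1]>-110)&(C[...,0]>540)&(C[...,0]<690)
hsv=cv2.cvtColor(im,cv2.COLOR_RGB2HSV)
m=B&(hsv[...,1]<70)&(C[...,2]>18)&(C[...,2]<40)
for q in rect(P,m,27,25): print('tile',q)
save('pan3.png',cv2.resize(im[200:340,240:460],None,fx=3,fy=3))"
```

```text
at [613.7 117.9 108. ] th 4.16 | dx -0.17 dy -0.00 dz 5.30 az -0.001 t 56.8 open 62.7 F [ 0.3 -0.3 -1. ]
tile (628.3, -60.1, 94.3, 49.3, 5.0, 4105, [297.0, 295.0])
tile (624.7, 28.7, 91.5, 48.5, 1.1, 3578, [335.0, 294.0])
tile (612.8, 118.2, 93.4, 48.8, 3.8, 4187, [374.0, 291.0])
```

View pics/pan3.png

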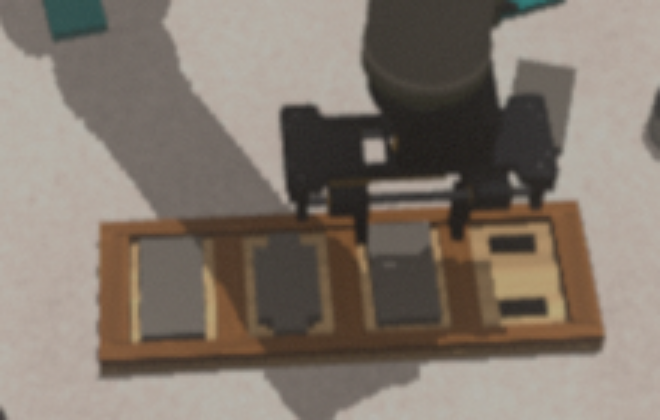

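Crop: a tile is in pocket 3 at about (402,280), and the tiles in pockets 1 and 2 sit level. Now I press pocket 3.

Emit:
{"api": "apply_moves", "payload": {
  "targets": [
    {"dx": -0.15, "dy": 0, "dz": 0, "ax": 0, "ay": 0, "az": 0},
    {"dx": 0, "dy": 0, "dz": 0, "ax": 0, "ay": 0, "az": 0},
    {"dx": 0, "dy": 0, "dz": 0.1, "ax": 0, "ay": 0, "az": 0},
    {"dx": 0, "dy": 0, "dz": 1.5, "ax": 0, "ay": 0, "az": 0},
    {"dx": 0, "dy": 0, "dz": 1.5, "ax": 0, "ay": 0, "az": 0},
    {"dx": 0, "dy": 0, "dz": 1.2, "ax": 0, "ay": 0, "az": 0},
    {"dx": 0, "dy": 0, "dz": 0.5, "ax": 0, "ay": 0, "az": 0},
    {"dx": 0, "dy": 0, "dz": 0.3, "ax": 0, "ay": 0, "az": 0},
    {"dx": 0, "dy": 0, "dz": 0.2, "ax": 0, "ay": 0, "az": 0},
    {"dx": 0, "dy": 0, "dz": 0, "ax": 0, "ay": 0, "az": 0}
  ],
  "claw": 0
}}

```text
time_s: 58.1
ee_pos: [612.5, 118.1, 55.4]
tool_rot: [0.0, 0.999, 0.036, 0.0]
contact_force: [0.9, -0.4, -1.7]
opening: 0.4
gripper_force: 0.0
```

Emit:
{"api": "apply_moves", "payload": {
  "targets": [
    {"dx": 0, "dy": 0, "dz": 0.2, "ax": 0, "ay": 0, "az": 0},
    {"dx": 0, "dy": 0, "dz": 0.2, "ax": 0, "ay": 0, "az": 0},
    {"dx": 0, "dy": 0, "dz": 0.2, "ax": 0, "ay": 0, "az": 0},
    {"dx": 0, "dy": 0, "dz": 0.2, "ax": 0, "ay": 0, "az": 0},
    {"dx": 0, "dy": 0, "dz": 0, "ax": 0, "ay": 0, "az": 0},
    {"dx": 0, "dy": 0, "dz": 0, "ax": 0, "ay": 0, "az": 0},
    {"dx": 0, "dy": 0, "dz": 0, "ax": 0, "ay": 0, "az": 0},
    {"dx": 0, "dy": 0, "dz": 0, "ax": 0, "ay": 0, "az": 0},
    {"dx": 0, "dy": 0, "dz": 0, "ax": 0, "ay": 0, "az": 0},
    {"dx": 0, "dy": 0, "dz": 0, "ax": 0, "ay": 0, "az": 0}
  ]
}}

```text
time_s: 59.35
ee_pos: [612.6, 118.2, 49.5]
tool_rot: [0.0, 0.999, 0.036, 0.001]
contact_force: [-9.8, -2.3, 21.0]
opening: 0.5
gripper_force: 11.0
```

Emit:
{"api": "apply_moves", "payload": {
  "targets": [
    {"dx": 0, "dy": 0, "dz": -0.3, "ax": 0, "ay": 0, "az": 0},
    {"dx": 0, "dy": 0, "dz": -1, "ax": 0, "ay": 0, "az": 0},
    {"dx": 0, "dy": 0, "dz": -3, "ax": 0, "ay": 0, "az": 0},
    {"dx": 0, "dy": 0, "dz": -3, "ax": 0, "ay": 0, "az": 0},
    {"dx": -3.5, "dy": -2.7, "dz": -1, "ax": 0, "ay": 0, "az": 0},
    {"dx": -3.5, "dy": -2.7, "dz": 0, "ax": 0, "ay": 0, "az": 0},
    {"dx": -3.5, "dy": -2.7, "dz": 0, "ax": 0, "ay": 0, "az": 0},
    {"dx": -3.5, "dy": -2.7, "dz": 0, "ax": 0, "ay": 0, "az": 0},
    {"dx": -3.5, "dy": -2.6, "dz": 0, "ax": 0, "ay": 0, "az": 0.14},
    {"dx": 0, "dy": 0, "dz": 0, "ax": 0, "ay": 0, "az": 0.145}
  ],
  "claw": 0.8
}}

```text
time_s: 60.6
ee_pos: [425.5, 241.1, 130.7]
tool_rot: [0.0, 0.994, -0.106, 0.0]
contact_force: [1.8, -0.9, -0.3]
opening: 69.5
gripper_force: 0.0
```

```bash
python3 -c "
from h import *
go(428,238.7,-12.2,7.3)
im,d,P=shot('scene')
for q in tiles(P,im,d,12,(330,540,-200,300))[0]: print(q)"
```

```text
at [425.5 241.1 130.7] th -12.14 | dx 0.30 dy 0.19 dz 9.84 az 0.001 t 60.6 open 69.5 F [ 1.8 -0.9 -0.3]
(432.9, 239.9, 97.3, 49.6, -12.1, 4227, [420.0, 236.0])
```

Emit:
{"api": "apply_moves", "payload": {
  "targets": [
    {"dx": 0.15, "dy": 0.1, "dz": 2.5, "ax": 0, "ay": 0, "az": 0},
    {"dx": 0, "dy": 0, "dz": 2.5, "ax": 0, "ay": 0, "az": 0},
    {"dx": 0, "dy": 0, "dz": 2, "ax": 0, "ay": 0, "az": 0},
    {"dx": 0, "dy": 0, "dz": 1.2, "ax": 0, "ay": 0, "az": 0},
    {"dx": 0, "dy": 0, "dz": 0.8, "ax": 0, "ay": 0, "az": 0},
    {"dx": 0, "dy": 0, "dz": 0.5, "ax": 0, "ay": 0, "az": 0},
    {"dx": 0, "dy": 0, "dz": 0.3, "ax": 0, "ay": 0, "az": 0},
    {"dx": 0, "dy": 0, "dz": 0, "ax": 0, "ay": 0, "az": 0},
    {"dx": 0, "dy": 0, "dz": 0, "ax": 0, "ay": 0, "az": 0},
    {"dx": 0, "dy": 0, "dz": 0, "ax": 0, "ay": 0, "az": 0}
  ]
}}

```text
time_s: 61.9
ee_pos: [429.4, 237.6, 32.2]
tool_rot: [-0.0, 0.994, -0.106, 0.0]
contact_force: [0.2, -0.2, 0.4]
opening: 69.5
gripper_force: 0.0
```

Emit:
{"api": "apply_moves", "payload": {
  "targets": [
    {"dx": 0, "dy": 0, "dz": 0, "ax": 0, "ay": 0, "az": 0},
    {"dx": 0, "dy": 0, "dz": 0, "ax": 0, "ay": 0, "az": 0},
    {"dx": 0, "dy": 0, "dz": 0, "ax": 0, "ay": 0, "az": 0},
    {"dx": 0, "dy": 0, "dz": 0, "ax": 0, "ay": 0, "az": 0},
    {"dx": 0, "dy": 0, "dz": 0, "ax": 0, "ay": 0, "az": 0},
    {"dx": 0, "dy": 0, "dz": -1, "ax": 0, "ay": 0, "az": 0},
    {"dx": 0, "dy": 0, "dz": -3, "ax": 0, "ay": 0, "az": 0},
    {"dx": 0, "dy": 0, "dz": -3, "ax": 0, "ay": 0, "az": 0},
    {"dx": 0, "dy": 0, "dz": -1, "ax": 0, "ay": 0, "az": -0.14},
    {"dx": 0, "dy": 0, "dz": 0, "ax": 0, "ay": 0, "az": -0.145}
  ],
  "claw": 0
}}

```text
time_s: 63.15
ee_pos: [429.8, 237.9, 113.6]
tool_rot: [-0.0, 0.999, 0.039, 0.001]
contact_force: [-0.3, 1.1, -1.9]
opening: 49.0
gripper_force: 40.0
```

```bash
python3 -c "
from h import *
go(605.4,206.8,4.2,26)"
```

```text
at [429.8 237.9 113.6] th 4.44 | dx 17.27 dy 4.46 dz 6.26 az 0.004 t 63.1 open 49.0 F [-0.3  1.1 -1.9]
```

Emit:
{"api": "apply_moves", "payload": {
  "targets": [
    {"dx": 3.5, "dy": 0.9, "dz": 0, "ax": 0, "ay": 0, "az": 0},
    {"dx": 3.5, "dy": 0.9, "dz": 0, "ax": 0, "ay": 0, "az": 0},
    {"dx": 3.5, "dy": 0.9, "dz": 0, "ax": 0, "ay": 0, "az": 0},
    {"dx": 3.5, "dy": 0.9, "dz": 0, "ax": 0, "ay": 0, "az": 0},
    {"dx": 3.4, "dy": 0.9, "dz": 0, "ax": 0, "ay": 0, "az": 0},
    {"dx": 0, "dy": 0, "dz": 0, "ax": 0, "ay": 0, "az": 0},
    {"dx": 0, "dy": 0, "dz": 1.5, "ax": 0, "ay": 0, "az": 0},
    {"dx": 0, "dy": 0, "dz": 1.5, "ax": 0, "ay": 0, "az": 0},
    {"dx": 0, "dy": 0, "dz": 0, "ax": 0, "ay": 0, "az": 0},
    {"dx": 0, "dy": 0, "dz": 0, "ax": 0, "ay": 0, "az": 0}
  ]
}}

```text
time_s: 64.4
ee_pos: [605.9, 205.6, 82.1]
tool_rot: [0.0, 0.999, 0.037, 0.0]
contact_force: [0.2, 1.3, -1.1]
opening: 49.5
gripper_force: 40.0
```

```bash
python3 -c "
from h import *
go(606.8,207.4,4.2,26)"
```

```text
at [605.9 205.6  82.1] th 4.19 | dx 0.10 dy -0.17 dz 3.11 az -0.000 t 64.4 open 49.5 F [ 0.2  1.3 -1.1]
```

Emit:
{"api": "apply_moves", "payload": {
  "targets": [
    {"dx": 0.1, "dy": -0.15, "dz": 0.8, "ax": 0, "ay": 0, "az": 0},
    {"dx": 0, "dy": 0, "dz": 0.8, "ax": 0, "ay": 0, "az": 0},
    {"dx": 0, "dy": 0, "dz": 0.6, "ax": 0, "ay": 0, "az": 0},
    {"dx": 0, "dy": 0, "dz": 0.5, "ax": 0, "ay": 0, "az": 0},
    {"dx": 0, "dy": 0, "dz": 0.4, "ax": 0, "ay": 0, "az": 0},
    {"dx": 0, "dy": 0, "dz": 0, "ax": 0, "ay": 0, "az": 0},
    {"dx": 0, "dy": 0, "dz": 0, "ax": 0, "ay": 0, "az": 0},
    {"dx": 0, "dy": 0, "dz": 0, "ax": 0, "ay": 0, "az": 0},
    {"dx": 0, "dy": 0, "dz": 0, "ax": 0, "ay": 0, "az": 0},
    {"dx": 0, "dy": 0, "dz": 0, "ax": 0, "ay": 0, "az": 0}
  ]
}}

```text
time_s: 65.65
ee_pos: [607.0, 207.0, 51.1]
tool_rot: [0.0, 0.999, 0.036, 0.0]
contact_force: [0.2, 0.2, -0.6]
opening: 49.5
gripper_force: 40.0
```

Emit:
{"api": "apply_moves", "payload": {
  "targets": [
    {"dx": 0, "dy": 0, "dz": 0, "ax": 0, "ay": 0, "az": 0},
    {"dx": 0, "dy": 0, "dz": 0, "ax": 0, "ay": 0, "az": 0},
    {"dx": 0, "dy": 0, "dz": 0, "ax": 0, "ay": 0, "az": 0},
    {"dx": 0, "dy": 0, "dz": 0, "ax": 0, "ay": 0, "az": 0},
    {"dx": 0, "dy": 0, "dz": -0.8, "ax": 0, "ay": 0, "az": 0},
    {"dx": 0, "dy": 0, "dz": -1, "ax": 0, "ay": 0, "az": 0},
    {"dx": 0, "dy": 0, "dz": -2, "ax": 0, "ay": 0, "az": 0},
    {"dx": 0, "dy": 0, "dz": -2, "ax": 0, "ay": 0, "az": 0},
    {"dx": 0, "dy": 0, "dz": 0, "ax": 0, "ay": 0, "az": 0},
    {"dx": 0, "dy": 0, "dz": 0, "ax": 0, "ay": 0, "az": 0}
  ],
  "claw": 0.72
}}

```text
time_s: 66.9
ee_pos: [606.8, 206.8, 109.0]
tool_rot: [0.0, 0.999, 0.036, -0.0]
contact_force: [-0.5, 0.4, -0.0]
opening: 62.8
gripper_force: 0.0
```

```bash
python3 -c "
from h import *
go(605.4,206.8,4.2,30)
im,d,P=shot('scene')
C=cloud(P,d);B=(C[...,1]<260)&(C[...,1]>-110)&(C[...,0]>540)&(C[...,0]<690)
hsv=cv2.cvtColor(im,cv2.COLOR_RGB2HSV)
m=B&(hsv[...,1]<70)&(C[...,2]>18)&(C[...,2]<40)
for q in rect(P,m,27,25): print('tile',q)
save('pan4.png',cv2.resize(im[200:340,240:460],None,fx=3,fy=3))"
```

```text
at [606.8 206.8 109. ] th 4.17 | dx -0.14 dy -0.01 dz 5.40 az -0.001 t 66.9 open 62.8 F [-0.5  0.4 -0. ]
tile (628.1, -60.7, 94.1, 49.7, 3.8, 4104, [297.0, 295.0])
tile (622.0, 28.8, 91.8, 48.7, 1.1, 3620, [335.0, 294.0])
tile (615.7, 117.7, 93.5, 49.4, 4.4, 4148, [374.0, 292.0])
tile (606.0, 206.7, 93.6, 50.7, 4.0, 4214, [412.0, 289.0])
```

View pics/pan4.png

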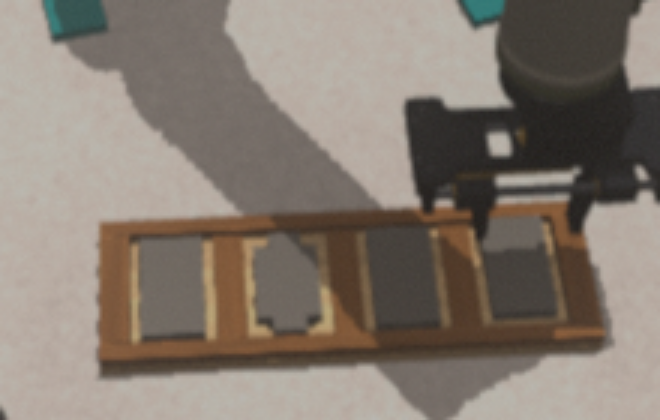

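Crop: the last tile is in pocket 4 at about (517,270) and the other three are level. Now I press pocket 4 and lift off.

Emit:
{"api": "apply_moves", "payload": {
  "targets": [
    {"dx": -0.15, "dy": 0, "dz": 0, "ax": 0, "ay": 0, "az": 0},
    {"dx": 0, "dy": 0, "dz": 0, "ax": 0, "ay": 0, "az": 0},
    {"dx": 0, "dy": 0, "dz": 0.2, "ax": 0, "ay": 0, "az": 0},
    {"dx": 0, "dy": 0, "dz": 1.5, "ax": 0, "ay": 0, "az": 0},
    {"dx": 0, "dy": 0, "dz": 1.5, "ax": 0, "ay": 0, "az": 0},
    {"dx": 0, "dy": 0, "dz": 1.2, "ax": 0, "ay": 0, "az": 0},
    {"dx": 0, "dy": 0, "dz": 0.5, "ax": 0, "ay": 0, "az": 0},
    {"dx": 0, "dy": 0, "dz": 0.3, "ax": 0, "ay": 0, "az": 0},
    {"dx": 0, "dy": 0, "dz": 0.2, "ax": 0, "ay": 0, "az": 0},
    {"dx": 0, "dy": 0, "dz": 0, "ax": 0, "ay": 0, "az": 0}
  ],
  "claw": 0
}}

```text
time_s: 68.2
ee_pos: [605.7, 206.9, 55.4]
tool_rot: [-0.0, 0.999, 0.036, 0.0]
contact_force: [-0.4, -0.3, 0.7]
opening: 0.3
gripper_force: 0.0
```

Emit:
{"api": "apply_moves", "payload": {
  "targets": [
    {"dx": 0, "dy": 0, "dz": 0.2, "ax": 0, "ay": 0, "az": 0},
    {"dx": 0, "dy": 0, "dz": 0.2, "ax": 0, "ay": 0, "az": 0},
    {"dx": 0, "dy": 0, "dz": 0.2, "ax": 0, "ay": 0, "az": 0},
    {"dx": 0, "dy": 0, "dz": 0.2, "ax": 0, "ay": 0, "az": 0},
    {"dx": 0, "dy": 0, "dz": 0, "ax": 0, "ay": 0, "az": 0},
    {"dx": 0, "dy": 0, "dz": 0, "ax": 0, "ay": 0, "az": 0},
    {"dx": 0, "dy": 0, "dz": 0, "ax": 0, "ay": 0, "az": 0},
    {"dx": 0, "dy": 0, "dz": 0, "ax": 0, "ay": 0, "az": 0},
    {"dx": 0, "dy": 0, "dz": 0, "ax": 0, "ay": 0, "az": 0},
    {"dx": 0, "dy": 0, "dz": 0, "ax": 0, "ay": 0, "az": 0}
  ]
}}

```text
time_s: 69.45
ee_pos: [605.8, 207.0, 49.4]
tool_rot: [0.0, 0.999, 0.036, 0.001]
contact_force: [-8.4, -3.8, 20.8]
opening: 0.7
gripper_force: 10.3
```

Emit:
{"api": "apply_moves", "payload": {
  "targets": [
    {"dx": 0, "dy": 0, "dz": -0.3, "ax": 0, "ay": 0, "az": 0},
    {"dx": 0, "dy": 0, "dz": -1, "ax": 0, "ay": 0, "az": 0},
    {"dx": 0, "dy": 0, "dz": -3, "ax": 0, "ay": 0, "az": 0},
    {"dx": 0, "dy": 0, "dz": -3, "ax": 0, "ay": 0, "az": 0},
    {"dx": -3.5, "dy": 0, "dz": -3, "ax": 0, "ay": 0, "az": 0},
    {"dx": -3.5, "dy": 0, "dz": -2, "ax": 0, "ay": 0, "az": 0},
    {"dx": -3.5, "dy": 0, "dz": 0, "ax": 0, "ay": 0, "az": 0},
    {"dx": -3.5, "dy": 0, "dz": 0, "ax": 0, "ay": 0, "az": 0},
    {"dx": -3.5, "dy": 0, "dz": 0, "ax": 0, "ay": 0, "az": 0},
    {"dx": 0, "dy": 0, "dz": 0, "ax": 0, "ay": 0, "az": 0}
  ]
}}

```text
time_s: 70.7
ee_pos: [429.4, 194.2, 170.6]
tool_rot: [0.001, 0.999, 0.037, 0.001]
contact_force: [1.2, -0.0, -0.3]
opening: 0.4
gripper_force: 0.0
```

```bash
python3 -c "
from h import *
for n in('top','scene'):
    im,d,P=shot(n);C=cloud(P,d)
    save(n+'_end.png',im)
    hsv=cv2.cvtColor(im,cv2.COLOR_RGB2HSV)
    rim=(C[...,1]<260)&(C[...,1]>-110)&(C[...,0]>540)&(C[...,0]<690)&(hsv[...,1]>110)&(C[...,2]>21)&(C[...,2]<32)
    print(n,'rim z',np.median(C[rim][:,2]))
    for x,y in((625.2,-61.8),(618.7,28.1),(612,117.8),(605.4,206.8)):
        s=(abs(C[...,0]-x)<34)&(abs(C[...,1]-y)<18); q=C[s]
        A=np.c_[q[:,0]-x,q[:,1]-y,np.ones(len(q))]; print(np.linalg.lstsq(A,q[:,2],rcond=None)[0].round(3))
    B=(C[...,1]<-240)&(C[...,1]>-400)&(C[...,0]>330)&(C[...,0]<640)
    for q in rect(P,B&(C[...,2]>60)&(C[...,2]<85),75,25): print('grip',q)
"
```

```text
top rim z 23.931793728274897
[3.0000e-03 3.0000e-03 2.3875e+01]
[1.5000e-02 6.0000e-03 2.3663e+01]
[7.0000e-03 1.0000e-02 2.3663e+01]
[ 4.0000e-03 -1.2000e-02  2.3804e+01]
grip (394.3, -318.8, 28.1, 26.6, -78.1, 635, [480.0, 310.0])
scene rim z 23.506214293923563
[-3.0000e-03  9.0000e-03  2.2661e+01]
[-6.0000e-03  1.9000e-02  2.2569e+01]
[-6.0000e-03 -1.2000e-02  2.2731e+01]
[-5.0000e-03 -3.0000e-03  2.2722e+01]
grip (403.9, -318.0, 39.6, 22.5, 9.0, 737, [197.0, 207.0])
```

View pics/scene_end.png

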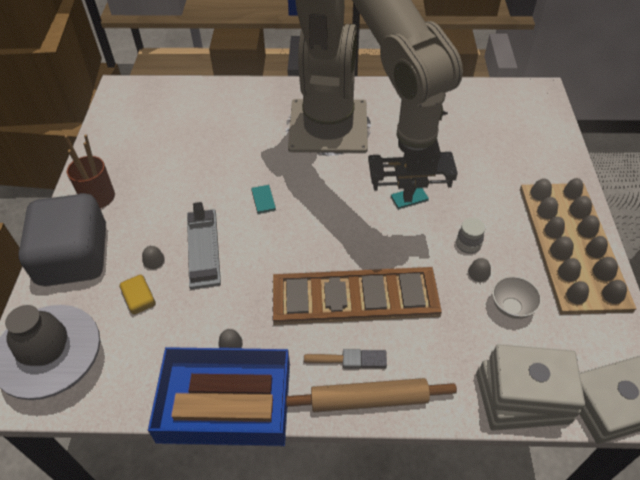

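The scene view shows all four tiles flush and level in the panel around (355,293). The jaw is fully open, and the jar, bowl and lumps are where they started. Handing in.

```bash
python3 -c "
from h import *
print(close_job())"
```

```text
the job is handed in; nothing more can be done
None
```

The test tile was nipped in the caliper and the jaw slid fully back open. All four tiles are pressed flush in the panel, and the job is handed in; no verdict came back.

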